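Reset the mitre gauge for the next trestle timbers

TASK

Set the mitre gauge on the modelling bench for the next batch of timbers: loosen the black clamp knob, swing the blue arm until its white pointer lines up with the red marker on the scale, then tighten the knob again firmly but without overtightening it, and let go. Never force the arm while it is clamped, and leave the things around the gauge where they are.

Things in the scene. Friction and masses are not known exactly. Their poses are not given: they have to be found in the camera images.
- gauge: Grey mitre gauge base plate, 320 x 230 x 12 mm, fixed. Origin on the arm's pivot axis, on the bench; x runs from the pivot to the scale (plate: x -120 to +200 mm). An aluminium clamp bridge, 50 mm wide, covers x -108 to -45 mm, top 40 mm above the bench. Scale with white ticks each 5 degrees, 173 to 191 mm from the pivot.
- head: Swinging head: turntable disc (radius 84 mm, top at 19 mm) with the blue arm (22 mm wide, top at 29 mm, 146 mm long), low fence (to 40 mm high, 23 to 87 mm out), post and pointer. Origin on the pivot axis at bench height; x along the arm through the pointer, z up. Turns about z within 0.75 rad of the gauge's x. At the start it lies clockwise (from above) of the marker.
- post (a point): On the axis of the arm's upright black round post (16 mm diameter, free from 29 to 74 mm above the bench, 120 mm from the pivot), 60 mm above the bench: grip or push here. Unclamped, the arm swings with 3 N here (6 N at 0.4 rad/s) and stays where left; firmly clamped, it takes some 20 N to slip.
- pointer (a point): Tip of the white pointer at the arm's end, 170 mm from the pivot, 20 mm high.
- marker: Red marker clipped on the scale, 16 x 4 x 10 mm, fixed, at a different angle each time. Its origin is on the pivot axis at bench height; its x points from the pivot through the middle of the red marker (173 to 189 mm out). The arm is set when the head's x lies along this x.
- mark (a point): Inner end of the red marker, 173 mm from the pivot, 20 mm high.
- knob: Black clamp knob on the bridge, 65 mm from the pivot: round flange (44 mm diameter, top 51 mm above the bench) and upright grip bar 46 mm long (knob's x), 14 mm thick (y), from 51 to 83 mm above the bench. Origin on its vertical axis, 40 mm up. Clockwise from above tightens, anticlockwise loosens; turns freely (0.06 N m) until it bites, and stays where left.
- knob_grip (a point): On the knob's axis at mid-height of its grip bar, 71 mm above the bench; pinch the bar here across its 14 mm. From the bite the torque (above free turning) climbs softly, then by about 0.7 N m per radian: 0.4 N m (60 N on the shoe) is right, under 0.29 N m (40 N) slack, over 0.6 N m (90 N) overtightened. Starts clamped, to an unknown degree.
- shoe: Small clamp shoe, 30 mm square, hidden under the bridge on the knob's axis; the knob presses it on the turntable (it rests there with 3 N when loose). The face below it rises about 1.4 mm per radian of anticlockwise head swing, the screw moves 2.5 mm per radian: back the knob off by 1.3 rad or more before swinging. It then bites at another, unknown knob angle: tighten by torque.
- glue: White glue bottle with a steel nozzle, 48 mm diameter, 130 mm high, loose, to be left alone. Origin at its underside.
- block: Steel block, 30 x 30 x 50 mm, loose, to be left alone. Origin at its underside.
- panel: Small grey timber deck panel, 50 x 90 x 10 mm, loose, to be left alone. Origin at its underside.
- strips: Glued bundle of grey strip wood, 90 x 14 x 12 mm, loose, to be left alone. Origin at its underside.

How it is judged:
On the way, in this order (a step that is already met when the one before it is completed fails the run):
1. the knob is loosened: the shoe presses less than 8 N on the head (contact force between shoe and head below 8 N), for 0.2 s.
2. the arm is swung to within 0.03 rad of the red marker, still loose (angle between the x axis of head and the x axis of marker, either way round below 0.03 rad and contact force between shoe and head below 15 N), for 0.2 s.
3. the knob is tightened again: 40 to 90 N on the shoe (contact force between shoe and head between 40 and 90 N), for 0.2 s.
At the end, for the whole second after the job is handed in: The arm points within 0.035 rad (2 degrees) of the red marker and is at rest, the clamp shoe presses on the head with 40 to 90 N, and the robot touches nothing (all of step 3 and angle between the x axis of head and the x axis of marker, either way round below 0.035 rad and angular speed of head below 0.05 rad/s).
It fails at once if the clamp is overtightened (more than 100 N on the shoe) (contact force between shoe and head above 100 N).
It fails at once if the head is forced round while clamped (turning faster than 0.12 rad/s under more than 20 N of clamp force) (contact force between shoe and head above 20 N and angular speed of head above 0.12 rad/s).
It fails at once if a bystander is moved by more than 15 mm (distance of any of glue, block, panel, strips from where it was at the start of the episode above 0.015 m).
It also fails if it takes over 72 s, if anything falls off the work surface, if the arm or the gripper's body presses on something with over 40 N, if the wrist force passes 120 N, or if a joint passes its speed limit or range.

ROBOT

A 6-joint arm with a two-finger parallel gripper is mounted at the origin on the work surface. World frame = base frame: x ahead of the robot, y to its left, z up, the work surface at z = 0. Lengths are in m, angles in rad, forces in N, time in s.
With the tool pointing down it reaches from about 0.35 to 0.85 m from the base axis. Payload 8.1 kg.
Tool frame: the origin (TCP) lies midway between the tips of the shut fingers; the grasp point (between the pads) lies robot.grip_point_offset behind it (robot.grip_point_offset is the distance from the TCP to the grasp point, in m); y points along the fingers, x is the direction in which the jaws open and shut, and the axes are right-handed (so a half turn about y gives the same grasp; the last joint's range is limited). The gripper opens to 85 mm and grips with 20 to 120 N. Pads are 22 mm wide; open, the fingers measure 114 mm over their backs; the gripper's body (76 mm by 85 mm) begins 54 mm behind the grasp point. The pads swing forward as they close: fully open they stand 13 mm farther back than shut.
Start: joints at [1.046, 0.13, 1.488, -0, 1.523, -0.085], TCP at [0.255, 0.543, 0.231] pointing down, gripper open.
Joint ranges: [-2.96, 2.96], [-0.89, 2.26], [0.02, 2.5], [-1.34, 4.48], [0, 2.73], [-2.66, 2.66]. Speed limits (rad/s): [2.39, 2.39, 2.79, 3.14, 3.14, 3.14].

INTERFACE

Orientations are given as [roll, pitch, yaw] about the fixed x, y, z axes, in that order (R = Rz(yaw) Ry(pitch) Rx(roll)).
In Python, from bench import robot gives the robot as it stands.
- The arm moves only by the tool drive_tool, never from a script. Its argument "steps" is a list of rows, each an object of numbers: "dx", "dy", "dz": the shift along the tool's x, y, z in m; "ax", "ay", "az": the turn, a rotation vector about the tool's x, y, z in rad; "hand": the closure, from -1 (fully open) to 1 (shut), so that 0 is half open. In form: [{"dx": .., "dy": .., "dz": .., "ax": .., "ay": .., "az": .., "hand": ..}, ...]. A call has exactly 8 rows; each row shifts and turns the pose as measured when the row begins, along the tool's axes as they then stand; what a row does not reach is not made up. A row lasts 1/10 s, in which the tool goes at most 50 mm and 8.59 degrees, less where a joint would pass 70% of its speed; a pose out of reach is approached as far as the arm can. A call with a gripper value outside its range is refused whole. The fingers move at their own pace and stop on an object; the grip force is fixed at half the most. Time passes only in rows, so rows that do not move let the fingers close, or fill a call up. It gives the time, the measured TCP pose, the force and the opening at its end, in the units of the state.
- robot.sense(): the state, without advancing time (a new reading comes with each control period).
- robot.read_camera(name): name is "scene" or "side" or "wrist"; returns a dict with "color" (400x640x3 uint8, blue, green, red), "fx", "fy", "cx", "cy" (pixels), "R" (3x3) and "t" (3): a world point X has camera coordinates R X + t; the wrist camera has in their place "hand_eye" (4x4, takes a point from camera to tool coordinates, whose origin is the TCP and whose axes are the tool frame's). Camera axes: x right, y down, z forward; pixel columns grow to the right and rows downward; lengths in m; the calibration is good to about 2 mm. A picture is of the moment at which its call begins: read the wrist's pose just before it. There is no depth.
- robot.finish_job(): hands the job in, once; it reports no verdict.
The state is a dict: "clock": time; "joint_pos": joint angles; "joint_velocities": joint speeds; "effort": joint torques, N m; "tool_pos": TCP position; "tcp_rot": TCP orientation; "ft_force": force on the tool from outside, world axes, zero at the start; "torque": the same for the moment, N m; "width": finger opening in m.
Only numpy, scipy, OpenCV 4.12 (cv2) and the standard library are available. Lean on these libraries where they do the work, as an engineer would, in place of code of your own. Each camera call takes 0.05 s, during which the arm holds its last target.

## Working session

There is one attempt and no reset: what is moved stays moved. The work goes in short steps, Python scripts to look and compute and a tool call to move; the robot and the scene stay as the last step left them, time stands still between calls to the robot, and variables do not carry over. Pictures are saved under pics/ and viewed, and the job is handed in when it is done.

Besides the shell and the picture viewer there is one more tool, called after "Request:" as name(argument=value, ...), one argument or row to a line, values as JSON. drive_tool: Moves the arm, as the interface text tells. Its arguments: {"type":"object","properties":{"steps":{"type":"array"}},"required":["steps"]}

```bash
ls; mkdir -p pics; python3 - <<'E'
from bench import robot
import cv2
s=robot.sense();print(s, robot.grip_point_offset)
for n in("scene","side","wrist"):
    c=robot.read_camera(n);cv2.imwrite(f"pics/{n}0.png",c["color"])
    print(n,{k:v for k,v in c.items() if k!="color"})
E
```

```text
pics
{'clock': 0.0, 'joint_pos': array([ 1.04559010e+00,  1.31181398e-01,  1.48930292e+00, -6.92483879e-06,
        1.52299214e+00, -8.54030278e-02]), 'joint_velocities': array([-1.66361128e-03,  1.07311237e-03,  4.41103579e-04,  9.66343197e-06,
       -1.86599502e-03,  7.09484748e-04]), 'effort': array([ 5.76647544e-04, -5.69379365e+01, -5.00571299e+01, -9.44421799e-05,
        1.42968542e-02, -3.16426531e-05]), 'tool_pos': array([0.25515922, 0.54242345, 0.23021937]), 'tcp_rot': array([-1.57064253,  0.00187753,  1.1309936 ]), 'ft_force': array([ 0.13380505, -0.39385143,  0.34260954]), 'torque': array([-0.00404295,  0.01160886,  0.03998846]), 'width': 0.08524100201667671} 0.0187
scene {'fx': 453.0203117365703, 'fy': 453.0203117365703, 'cx': 320.7199587968546, 'cy': 200.9072198941678, 'R': array([[ 0.64832114,  0.76130662, -0.00958791],
       [ 0.63977739, -0.55156859, -0.53521676],
       [-0.41275245,  0.34085822, -0.84466034]]), 't': array([-0.40525448, -0.3311063 ,  1.21287049])}
side {'fx': 442.52687075321137, 'fy': 442.52687075321137, 'cx': 317.4684168600672, 'cy': 199.18404378414795, 'R': array([[ 0.97034435, -0.24162327, -0.00707433],
       [-0.12344655, -0.47016742, -0.87390133],
       [ 0.20782878,  0.84885852, -0.48605186]]), 't': array([-0.54905191,  0.15811322,  0.95979738])}
wrist {'fx': 339.8293065025145, 'fy': 339.8293065025145, 'cx': 315.70409063498806, 'cy': 201.51974199758052, 'hand_eye': array([[ 9.99999153e-01, -8.14246386e-04, -1.01558589e-03,
        -7.13904335e-04],
       [ 7.26148195e-04, -2.98574698e-01,  9.54385992e-01,
        -1.42958733e-01],
       [-1.08033360e-03, -9.54385921e-01, -2.98573854e-01,
         7.56285742e-02],
       [ 0.00000000e+00,  0.00000000e+00,  0.00000000e+00,
         1.00000000e+00]])}
```

View pics/scene0.png

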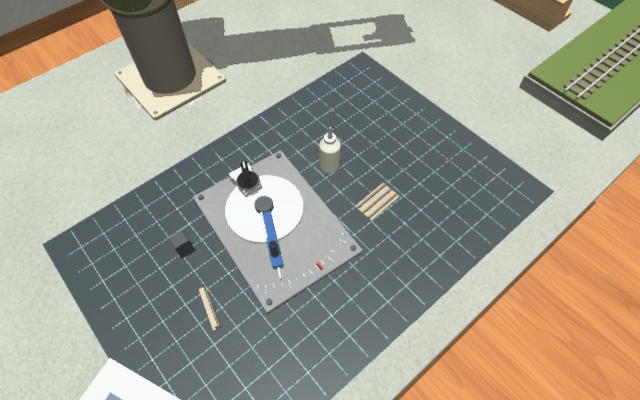

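View pics/side0.png

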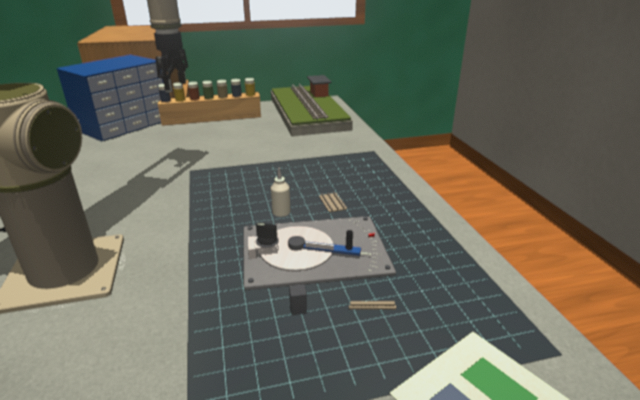

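View pics/wrist0.png

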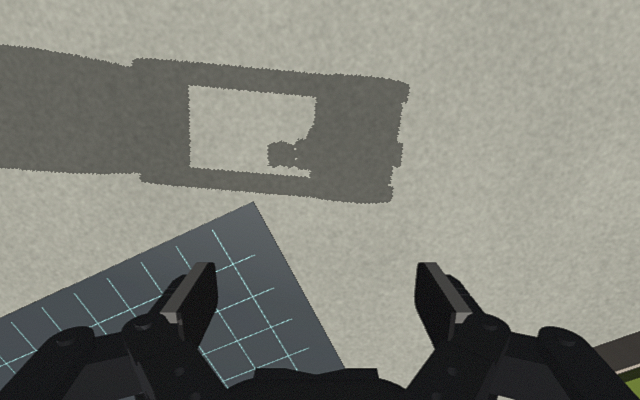

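Scene view: knob about (247,178), post (273,247), marker (320,266), corner screws at the plate edges. Side view: knob (267,233), post (349,240), marker (371,235). I'll zoom in for exact pixels.

```bash
cat > h.py <<'E'
import numpy as np, cv2
from scipy.spatial.transform import Rotation as Ro
def cam_world(c, s=None):
    """returns K,R,t world->cam"""
    K=np.array([[c["fx"],0,c["cx"]],[0,c["fy"],c["cy"]],[0,0,1]])
    if "R" in c: return K,np.array(c["R"]),np.array(c["t"])
    T=np.eye(4);T[:3,:3]=Ro.from_euler("xyz",s["tcp_rot"]).as_matrix();T[:3,3]=s["tool_pos"]
    M=np.linalg.inv(T@np.array(c["hand_eye"]));return K,M[:3,:3],M[:3,3]
def plane(c,uv,z,s=None):
    K,R,t=cam_world(c,s);o=-R.T@t
    d=R.T@np.linalg.inv(K)@np.array([uv[0],uv[1],1.]);return o+d*(z-o[2])/d[2]
def tri(views):
    A=np.zeros((3,3));b=np.zeros(3)
    L=[]
    for c,uv,s in views:
        K,R,t=cam_world(c,s);o=-R.T@t;d=R.T@np.linalg.inv(K)@np.array([uv[0],uv[1],1.]);d/=np.linalg.norm(d)
        P=np.eye(3)-np.outer(d,d);A+=P;b+=P@o;L.append((o,P))
    x=np.linalg.solve(A,b);return x,[np.linalg.norm(P@(x-o)) for o,P in L]
def proj(c,X,s=None):
    K,R,t=cam_world(c,s);p=K@(R@np.array(X)+t);return p[:2]/p[2]
E
python3 - <<'E'
import cv2
a=cv2.imread("pics/scene0.png")[130:310,170:390];cv2.imwrite("pics/scz.png",cv2.resize(a,None,fx=3.3,fy=3.3,interpolation=cv2.INTER_CUBIC))
a=cv2.imread("pics/side0.png")[165:320,230:410];cv2.imwrite("pics/sdz.png",cv2.resize(a,None,fx=3.8,fy=3.8,interpolation=cv2.INTER_CUBIC))
E
```

```text
(no output)
```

View pics/scz.png

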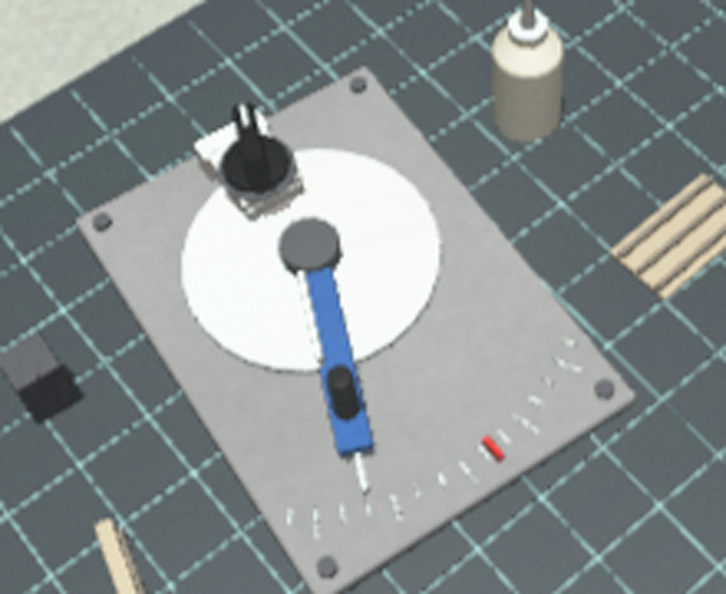

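View pics/sdz.png

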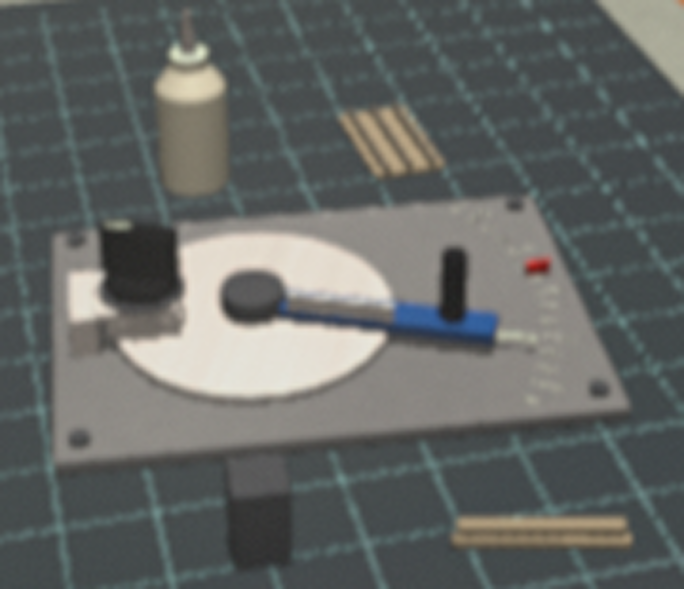

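```bash
python3 - <<'E'
from h import *
from bench import robot
cs=robot.read_camera("scene");cd=robot.read_camera("side")
S=lambda u:np.array([170+u[0]/3.3-.35,130+u[1]/3.3-.35]);D=lambda u:np.array([230+u[0]/3.8-.37,165+u[1]/3.8-.37])
P={"A":((102,222),(80,438)),"B":((359,84),(77,240)),"C":((605,388),(515,205)),"Dd":((327,567),(599,388)),
"mark":((493,448),(538,266)),"tip":((366,490),(537,340)),"posttop":((341,375),(453,252)),"cap":((312,240),(252,285)),
"knobtop":((246,112),(140,228)),"flange":((257,172),(141,290)),"glue_neck":((527,25),(189,52))}
W={}
for k,(a,b) in P.items():
    x,r=tri([(cs,S(a),None),(cd,D(b),None)]);W[k]=x
    print(k,x.round(4),np.round(r,4), "z-plane .013:",plane(cs,S(a),.013)[:2].round(4))
sc=[plane(cs,S(P[k][0]),.013)[:2] for k in("A","B","C","Dd")]
sc2=[plane(cd,D(P[k][1]),.013)[:2] for k in("A","B","C","Dd")]
for q in (sc,sc2):
    q=np.array(q);c=q.mean(0);d=(q[2]+q[3]-q[0]-q[1])/2;yaw=np.arctan2(d[1],d[0]);u=d/np.linalg.norm(d)
    print("center",c,"yaw",yaw,"len",np.linalg.norm(d),np.linalg.norm(q[1]-q[0]),"pivot",c-.04*u,"knob",c-.105*u)
for c,g,n in((cs,S,0),(cd,D,1)):
    print("mark",plane(c,g(P["mark"][n]),.02)[:2],"tip",plane(c,g(P["tip"][n]),.02)[:2],"posttop",plane(c,g(P["posttop"][n]),.074)[:2])
E
```

```text
A [ 0.3888 -0.1444  0.0128] [0.0008 0.0008] z-plane .013: [ 0.3898 -0.145 ]
B [0.4091 0.0551 0.013 ] [0.0003 0.0003] z-plane .013: [0.4095 0.0548]
C [0.6969 0.0254 0.0125] [0.0003 0.0003] z-plane .013: [0.6973 0.0249]
Dd [ 0.677  -0.174   0.0133] [0.0006 0.0006] z-plane .013: [ 0.6774 -0.1744]
mark [ 0.684  -0.0543  0.0172] [0.0005 0.0005] z-plane .013: [ 0.683  -0.0535]
tip [ 0.6561 -0.1289  0.0184] [0.0005 0.0005] z-plane .013: [ 0.6545 -0.1283]
posttop [ 0.6109 -0.1065  0.0724] [0.001 0.001] z-plane .013: [ 0.5838 -0.0933]
cap [ 0.5031 -0.053   0.0329] [0.0007 0.0007] z-plane .013: [ 0.4922 -0.0477]
knobtop [ 0.4354 -0.0465  0.0849] [0.0056 0.0056] z-plane .013: [ 0.3776 -0.0197]
flange [ 0.4382 -0.0494  0.0372] [0.0019 0.0019] z-plane .013: [ 0.4241 -0.0435]
glue_neck [0.5001 0.1317 0.0994] [0.001 0.001] z-plane .013: [0.4461 0.1795]
center [ 0.54351285 -0.05990445] yaw -0.10282039072514726 len 0.2892424952412567 0.20075476993297375 pivot [ 0.50372411 -0.05579888] knob [ 0.4390674  -0.04912733]
center [ 0.54260339 -0.05907849] yaw -0.10379850407861872 len 0.28958028652109563 0.20025959823408268 pivot [ 0.50281868 -0.054934  ] knob [ 0.43816852 -0.0481992 ]
mark [ 0.68542392 -0.05547915] tip [ 0.65716082 -0.12960288] posttop [ 0.61257517 -0.10756978]
mark [ 0.68214182 -0.05765671] tip [ 0.65500926 -0.13036446] posttop [ 0.60961823 -0.10772266]
```

Points check out (screws z≈13 mm, spacing 289×200 mm; pivot ≈(0.503,−0.055), knob ≈(0.4385,−0.0487)). Head ≈ −0.45 rad, marker ≈ 0 rad. Going above the knob to look.

Request:
drive_tool(
  steps=[
    {"dx":-0.033,"dy":0,"dz":-0.03,"ax":0,"ay":0,"az":0,"hand":-1},
    {"dx":-0.033,"dy":0,"dz":-0.03,"ax":0,"ay":0,"az":0,"hand":-1},
    {"dx":-0.033,"dy":0,"dz":-0.03,"ax":0,"ay":0,"az":0,"hand":-1},
    {"dx":-0.033,"dy":0,"dz":-0.03,"ax":0,"ay":0,"az":0,"hand":-1},
    {"dx":-0.033,"dy":0,"dz":-0.03,"ax":0,"ay":0,"az":0,"hand":-1},
    {"dx":-0.033,"dy":0,"dz":-0.03,"ax":0,"ay":0,"az":0,"hand":-1},
    {"dx":-0.033,"dy":0,"dz":-0.03,"ax":0,"ay":0,"az":0,"hand":-1},
    {"dx":-0.033,"dy":0,"dz":-0.03,"ax":0,"ay":0,"az":0,"hand":-1},
  ],
)

```text
clock: 1.05
tool_pos: [0.3607, 0.194, 0.228]
tcp_rot: [-1.57, 0.003, 1.141]
ft_force: [1.1, -0.6, -0.7]
width: 0.0856
```

Request:
drive_tool(
  steps=[
    {"dx":-0.032,"dy":0,"dz":-0.029,"ax":0,"ay":0,"az":0,"hand":-1},
    {"dx":-0.032,"dy":0,"dz":-0.029,"ax":0,"ay":0,"az":0,"hand":-1},
    {"dx":-0.032,"dy":0,"dz":-0.029,"ax":0,"ay":0,"az":0,"hand":-1},
    {"dx":-0.032,"dy":0,"dz":-0.029,"ax":0,"ay":0,"az":0,"hand":-1},
    {"dx":-0.032,"dy":0,"dz":-0.029,"ax":0,"ay":0,"az":0,"hand":-1},
    {"dx":-0.032,"dy":0,"dz":-0.029,"ax":0,"ay":0,"az":0,"hand":-1},
    {"dx":0,"dy":0,"dz":0,"ax":0,"ay":0.149,"az":0,"hand":-1},
    {"dx":0,"dy":0,"dz":0,"ax":0,"ay":0.149,"az":0,"hand":-1},
  ],
)

```text
clock: 1.85
tool_pos: [0.4404, -0.0702, 0.2297]
tcp_rot: [-1.576, 0.001, 0.833]
ft_force: [0.1, -0.3, -0.1]
width: 0.0858
```

```bash
cat > snap.py <<'E'
import sys,pickle
from h import *
from bench import robot
n,tag=sys.argv[1],sys.argv[2]
s=robot.sense();c=robot.read_camera(n);pickle.dump((s,c),open(f"{tag}.pkl","wb"));cv2.imwrite(f"pics/{tag}.png",c["color"])
print({k:np.round(s[k],4) for k in("clock","joint_pos","tool_pos","tcp_rot","ft_force","torque","width")})
E
python3 snap.py wrist w1
```

```text
{'clock': np.float64(1.85), 'joint_pos': array([-0.2707, -0.303 ,  1.8997, -0.0029,  1.5405, -1.1038]), 'tool_pos': array([ 0.4404, -0.0702,  0.2297]), 'tcp_rot': array([-1.5761e+00,  6.0000e-04,  8.3320e-01]), 'ft_force': array([ 0.1016, -0.3164, -0.1457]), 'torque': array([-0.0198, -0.0223, -0.0255]), 'width': np.float64(0.0858)}
```

View pics/w1.png

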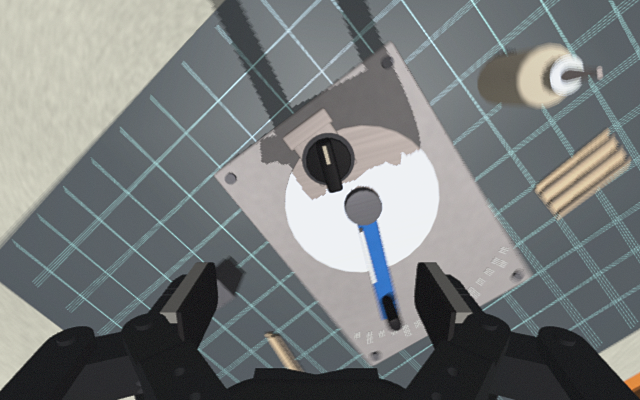

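```bash
python3 - <<'E'
import cv2
a=cv2.imread("pics/w1.png")[110:220,270:410];cv2.imwrite("pics/w1z.png",cv2.resize(a,None,fx=5,fy=5,interpolation=cv2.INTER_CUBIC))
E
```

```text
(no output)
```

View pics/w1z.png

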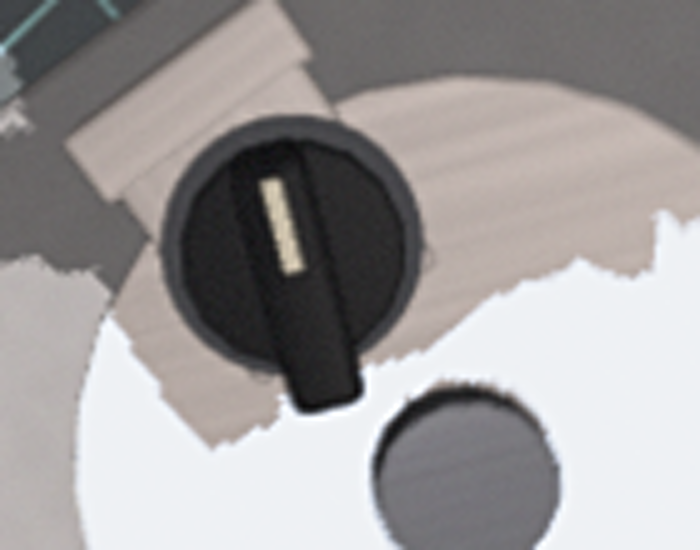

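```bash
python3 - <<'E'
from h import *
import pickle
s,c=pickle.load(open("w1.pkl","rb"))
g=lambda u:(270+u[0]/5-.4,110+u[1]/5-.4)
q=[plane(c,g(u),.083,s)[:2] for u in((235,150),(302,143),(299,410),(362,396),(270,180),(293,272))]
q=np.array(q);print(q.round(4));a=(q[0]+q[1])/2;b=(q[2]+q[3])/2
f=lambda d:np.arctan2(d[1],d[0])
print("ctr",(a+b)/2,"len",np.linalg.norm(a-b),"w",np.linalg.norm(q[1]-q[0]),"ang",f(b-a),f(q[5]-q[4]),f(q[2]-q[0]),f(q[3]-q[1]))
print("flange",plane(c,g((293,242)),.051,s),"cap",plane(c,g((467,485)),.035,s))
E
```

```text
[[ 0.4116 -0.0441]
 [ 0.4184 -0.0349]
 [ 0.453  -0.0664]
 [ 0.4586 -0.0565]
 [ 0.4194 -0.0431]
 [ 0.4338 -0.0507]]
ctr [ 0.43540311 -0.05048129] len 0.046344532976216574 w 0.011359530850321506 ang -0.49323246290978917 -0.4864516918727052 -0.4947117264281437 -0.49170750534251695
flange [ 0.43502871 -0.05035782  0.051     ] cap [ 0.50040438 -0.05908855  0.035     ]
```

Request:
drive_tool(
  steps=[
    {"dx":0,"dy":0,"dz":0,"ax":0,"ay":0.149,"az":0,"hand":-1},
    {"dx":0,"dy":0,"dz":0,"ax":0,"ay":0.149,"az":0,"hand":-1},
    {"dx":0,"dy":0,"dz":0,"ax":0,"ay":0.149,"az":0,"hand":-1},
    {"dx":0,"dy":0,"dz":0,"ax":0,"ay":0.149,"az":0,"hand":-1},
    {"dx":0,"dy":0,"dz":0,"ax":0,"ay":0.149,"az":0,"hand":-1},
    {"dx":0,"dy":0,"dz":0,"ax":0,"ay":0.149,"az":0,"hand":-1},
    {"dx":0,"dy":0,"dz":0,"ax":0,"ay":0.149,"az":0,"hand":-1},
    {"dx":0,"dy":0,"dz":0,"ax":0,"ay":0.149,"az":0,"hand":-1},
  ],
)

```text
clock: 2.7
tool_pos: [0.4397, -0.0685, 0.2294]
tcp_rot: [-1.573, -0.005, -0.359]
ft_force: [0.6, 0.1, 0.1]
width: 0.0852
```

Request:
drive_tool(
  steps=[
    {"dx":0,"dy":0,"dz":0,"ax":0,"ay":0.149,"az":0,"hand":-1},
    {"dx":0,"dy":0,"dz":0,"ax":0,"ay":0.149,"az":0,"hand":-1},
    {"dx":0,"dy":0,"dz":0,"ax":0,"ay":0.149,"az":0,"hand":-1},
    {"dx":0,"dy":0,"dz":0,"ax":0,"ay":0.149,"az":0,"hand":-1},
    {"dx":0,"dy":0,"dz":0,"ax":0,"ay":0.149,"az":0,"hand":-1},
    {"dx":0,"dy":0,"dz":0,"ax":0,"ay":0.149,"az":0,"hand":-1},
    {"dx":0,"dy":0,"dz":0,"ax":0,"ay":0.149,"az":0,"hand":-1},
    {"dx":0,"dy":0,"dz":0,"ax":0,"ay":0.149,"az":0,"hand":-1},
  ],
)

```text
clock: 3.5
tool_pos: [0.4391, -0.0654, 0.2293]
tcp_rot: [-1.567, -0.004, -1.559]
ft_force: [-0.1, 0.2, -0.7]
width: 0.0857
```

Request:
drive_tool(
  steps=[
    {"dx":0,"dy":0,"dz":0,"ax":0,"ay":0.149,"az":0,"hand":-1},
    {"dx":0,"dy":0,"dz":0,"ax":0,"ay":0.149,"az":0,"hand":-1},
    {"dx":0,"dy":0,"dz":0,"ax":0,"ay":0.149,"az":0,"hand":-1},
    {"dx":0,"dy":0,"dz":0,"ax":0,"ay":0.058,"az":0,"hand":-1},
    {"dx":-0.0134,"dy":0,"dz":-0.009,"ax":0,"ay":0,"az":0,"hand":-1},
    {"dx":0,"dy":0,"dz":0,"ax":0,"ay":0,"az":0,"hand":-1},
    {"dx":0,"dy":0,"dz":0,"ax":0,"ay":0,"az":0,"hand":-1},
    {"dx":0,"dy":0,"dz":0,"ax":0,"ay":0,"az":0,"hand":-1},
  ],
)

```text
clock: 4.3
tool_pos: [0.4371, -0.047, 0.2293]
tcp_rot: [-1.565, -0.001, -2.06]
ft_force: [-1.2, 0.2, 0.2]
width: 0.0856
```

```bash
python3 snap.py wrist w2; python3 - <<'E'
from h import *
import pickle
s,c=pickle.load(open("w2.pkl","rb"))
p=proj(c,[.437,-.049,.083],s);print(p)
x,y=int(p[0]),int(p[1]);x0,y0=max(x-80,0),max(y-60,0);print(x0,y0)
a=c["color"][y0:y0+120,x0:x0+160];cv2.imwrite("pics/w2z.png",cv2.resize(a,None,fx=5,fy=5,interpolation=cv2.INTER_CUBIC))
E
```

```text
{'clock': np.float64(4.3), 'joint_pos': array([-0.2216, -0.3224,  1.9158, -0.0027,  1.5431,  1.8387]), 'tool_pos': array([ 0.4371, -0.047 ,  0.2293]), 'tcp_rot': array([-1.5652e+00, -1.3000e-03, -2.0602e+00]), 'ft_force': array([-1.2481,  0.2429,  0.2366]), 'torque': array([-0.0291,  0.0246, -0.0353]), 'width': np.float64(0.0856)}
[316.61857768 186.9417387 ]
236 126
```

View pics/w2.png

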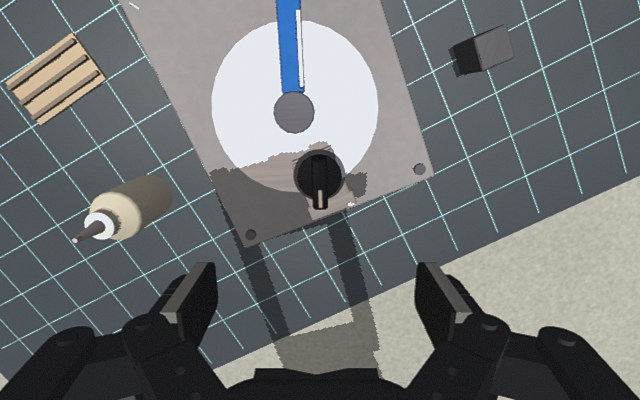

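View pics/w2z.png

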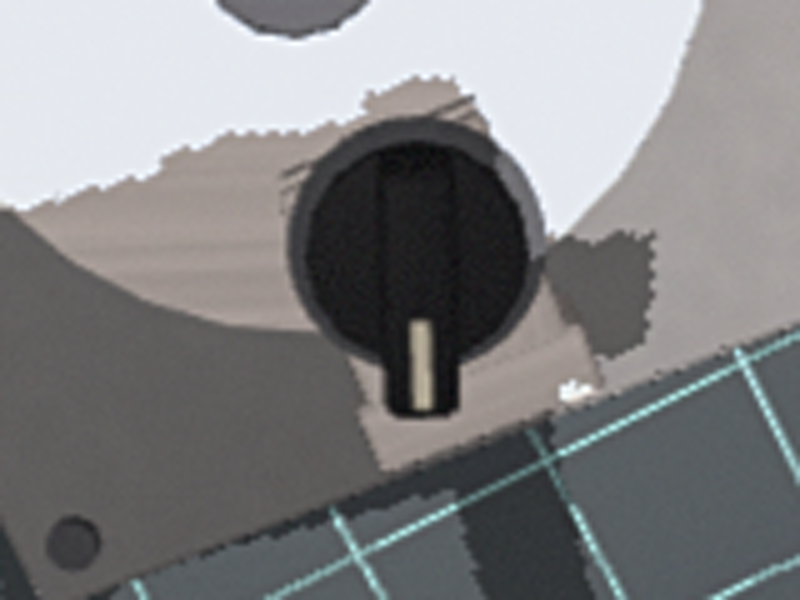

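```bash
python3 - <<'E'
from h import *
import pickle
s,c=pickle.load(open("w2.pkl","rb"))
g=lambda u:(236+u[0]/5-.4,126+u[1]/5-.4)
q=np.array([plane(c,g(u),.083,s)[:2] for u in((383,150),(456,150),(385,415),(459,413),(420,322),(422,408))])
f=lambda d:np.arctan2(d[1],d[0])
a=(q[0]+q[1])/2;b=(q[2]+q[3])/2
print(q.round(4),"ctr",(a+b)/2,"len",np.linalg.norm(a-b),"ang",f(a-b),f(q[4]-q[5]),f(q[0]-q[2]),f(q[1]-q[3]),"w",np.linalg.norm(q[2]-q[3]))
print("flange",plane(c,g((418,250)),.051,s))
# two wrist places, triangulate white line end (inner,outer)
s1,c1=pickle.load(open("w1.pkl","rb"));g1=lambda u:(270+u[0]/5-.4,110+u[1]/5-.4)
for u1,u2 in(((293,272),(420,322)),((270,180),(422,408)),((332,402),(420,150)),):
    print(tri([(c1,g1(u1),s1),(c,g(u2),s)]))
E
```

```text
[[ 0.4632 -0.0587]
 [ 0.4573 -0.0697]
 [ 0.421  -0.0364]
 [ 0.4151 -0.0483]
 [ 0.4333 -0.05  ]
 [ 0.419  -0.0429]] ctr [ 0.43915662 -0.05326482] len 0.047558481780611055 ang -0.4778075431845635 -0.4646620620885009 -0.48597862947666315 -0.4695738537768191 w 0.013277834876151081
flange [ 0.43841836 -0.05275145  0.051     ]
(array([ 0.43361819, -0.05037496,  0.0846782 ]), [np.float64(0.00019677239680995784), np.float64(0.0001967723968099978)])
(array([ 0.4192704 , -0.04299686,  0.08382575]), [np.float64(2.452536522786663e-05), np.float64(2.4525365227913888e-05)])
(array([ 0.45862708, -0.06317146,  0.07120046]), [np.float64(0.0003763440220484732), np.float64(0.000376344022048513)])
```

Request:
drive_tool(
  steps=[
    {"dx":0.003,"dy":0.025,"dz":0.003,"ax":0,"ay":0,"az":0,"hand":-1},
    {"dx":0,"dy":0.04,"dz":0,"ax":0,"ay":0,"az":0,"hand":-1},
    {"dx":0,"dy":0.04,"dz":0,"ax":0,"ay":0,"az":0,"hand":-1},
    {"dx":0,"dy":0.02,"dz":0,"ax":0,"ay":0,"az":0,"hand":-0.5},
    {"dx":0,"dy":0,"dz":0,"ax":0,"ay":0,"az":0,"hand":-0.2},
    {"dx":0,"dy":0,"dz":0,"ax":0,"ay":0,"az":0,"hand":-0.2},
    {"dx":0,"dy":0,"dz":0,"ax":0,"ay":0,"az":0,"hand":-0.2},
    {"dx":0,"dy":0,"dz":0,"ax":0,"ay":0,"az":0,"hand":-0.2},
  ],
)

```text
clock: 5.15
tool_pos: [0.4424, -0.0548, 0.1055]
tcp_rot: [-1.557, 0.0, -2.058]
ft_force: [0.5, 0.3, -0.4]
width: 0.0512
```

```bash
python3 snap.py wrist w3; python3 snap.py side sd3; python3 - <<'E'
import cv2
a=cv2.imread("pics/sd3.png")[150:300,200:380];cv2.imwrite("pics/sd3z.png",cv2.resize(a,None,fx=4,fy=4,interpolation=cv2.INTER_CUBIC))
E
```

```text
{'clock': np.float64(5.15), 'joint_pos': array([-0.2354, -0.2137,  2.0574, -0.0036,  1.2842,  1.8236]), 'tool_pos': array([ 0.4424, -0.0548,  0.1055]), 'tcp_rot': array([-1.5567,  0.    , -2.058 ]), 'ft_force': array([ 0.5472,  0.3009, -0.3838]), 'torque': array([-0.0186,  0.0173,  0.0384]), 'width': np.float64(0.0512)}
{'clock': np.float64(5.2), 'joint_pos': array([-0.2354, -0.2138,  2.0571, -0.0036,  1.284 ,  1.8236]), 'tool_pos': array([ 0.4427, -0.0549,  0.1058]), 'tcp_rot': array([-1.5561e+00,  2.0000e-04, -2.0580e+00]), 'ft_force': array([-0.6065,  0.1303, -0.5401]), 'torque': array([0.0062, 0.0327, 0.0442]), 'width': np.float64(0.0512)}
```

View pics/w3.png

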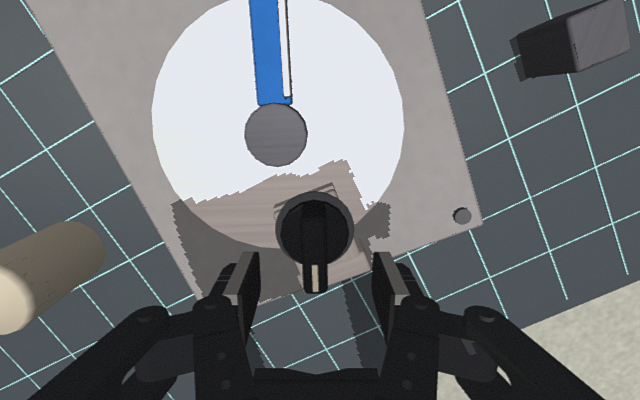

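View pics/sd3z.png

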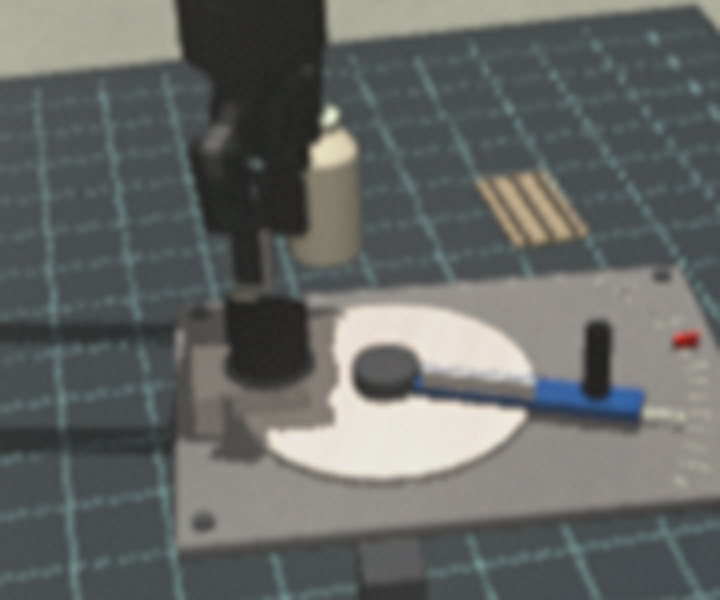

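```bash
python3 - <<'E'
from h import *
import pickle
s,c=pickle.load(open("w3.pkl","rb"))
e=plane(c,(315,292),.083,s);print(e, e[:2]+.023*np.array([np.cos(-.475),np.sin(-.475)]))
print("cap",plane(c,(276,134),.035,s),"flange",plane(c,(315,228),.051,s))
E
```

```text
[ 0.41844292 -0.04241247  0.083     ] [ 0.43889665 -0.05293126]
cap [ 0.50219519 -0.05942297  0.035     ] flange [ 0.44111752 -0.0544265   0.051     ]
```

Request:
drive_tool(
  steps=[
    {"dx":0,"dy":0.02,"dz":-0.004,"ax":-0.014,"ay":0,"az":0,"hand":-0.2},
    {"dx":0,"dy":0.02,"dz":0,"ax":0,"ay":0,"az":0,"hand":-0.2},
    {"dx":0,"dy":0.007,"dz":0,"ax":0,"ay":0,"az":0,"hand":0},
    {"dx":0,"dy":0,"dz":0,"ax":0,"ay":0,"az":0,"hand":0.2},
    {"dx":0,"dy":0,"dz":0,"ax":0,"ay":0,"az":0,"hand":0.4},
    {"dx":0,"dy":0,"dz":0,"ax":0,"ay":0,"az":0,"hand":0.4},
    {"dx":0,"dy":0,"dz":0,"ax":0,"ay":0,"az":0,"hand":0.4},
    {"dx":0,"dy":0,"dz":0,"ax":0,"ay":0,"az":0,"hand":0.4},
  ],
)

```text
clock: 6.05
tool_pos: [0.4414, -0.0532, 0.0589]
tcp_rot: [-1.567, 0.002, -2.057]
ft_force: [0.1, -0.1, -0.7]
width: 0.026
```

```bash
python3 snap.py wrist w4
```

```text
{'clock': np.float64(6.05), 'joint_pos': array([-2.3590e-01, -1.4290e-01,  2.0881e+00,  6.0000e-04,  1.1919e+00,
        1.8214e+00]), 'tool_pos': array([ 0.4414, -0.0532,  0.0589]), 'tcp_rot': array([-1.5666e+00,  1.7000e-03, -2.0575e+00]), 'ft_force': array([ 0.1071, -0.0551, -0.7097]), 'torque': array([-0.0509, -0.0001,  0.0482]), 'width': np.float64(0.026)}
```

View pics/w4.png

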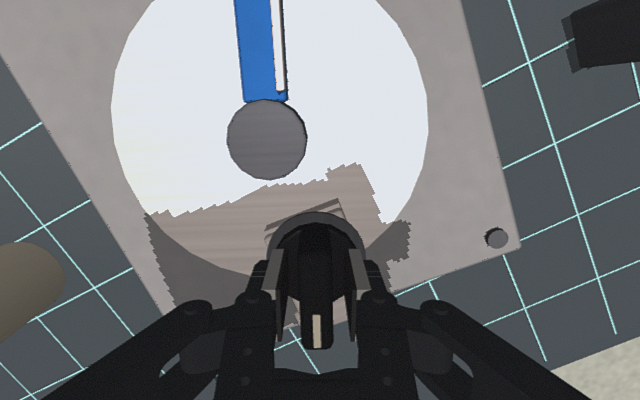

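Request:
drive_tool(
  steps=[
    {"dx":0,"dy":0.002,"dz":-0.003,"ax":0,"ay":0,"az":0,"hand":0.5},
    {"dx":0,"dy":0,"dz":0,"ax":0,"ay":0,"az":0,"hand":0.6},
    {"dx":0,"dy":0,"dz":0,"ax":0,"ay":0,"az":0,"hand":0.7},
    {"dx":0,"dy":0,"dz":0,"ax":0,"ay":0,"az":0,"hand":1},
    {"dx":0,"dy":0,"dz":0,"ax":0,"ay":0,"az":0,"hand":1},
    {"dx":0,"dy":0,"dz":0,"ax":0,"ay":0,"az":0,"hand":1},
    {"dx":0,"dy":0,"dz":0,"ax":0,"ay":0,"az":0,"hand":1},
    {"dx":0,"dy":0,"dz":0,"ax":0,"ay":0,"az":0,"hand":1},
  ],
)

```text
clock: 6.9
tool_pos: [0.4392, -0.0519, 0.0577]
tcp_rot: [-1.565, 0.002, -2.057]
ft_force: [-1.1, -1.0, 1.2]
width: 0.0129
```

```bash
cat > st.py <<'E'
from h import *
from bench import robot
s=robot.sense()
print({k:np.round(s[k],4).tolist() for k in("clock","joint_pos","tool_pos","tcp_rot","ft_force","torque","width")})
E
python3 st.py
```

```text
{'clock': 6.9, 'joint_pos': [-0.234, -0.1498, 2.0968, 0.0003, 1.1884, 1.8229], 'tool_pos': [0.4392, -0.0519, 0.0577], 'tcp_rot': [-1.5649, 0.0018, -2.057], 'ft_force': [-1.1442, -0.9744, 1.224], 'torque': [-0.0257, 0.1422, 0.1018], 'width': 0.0129}
```

Request:
drive_tool(
  steps=[
    {"dx":0,"dy":0,"dz":0,"ax":0,"ay":-0.06,"az":0,"hand":1},
    {"dx":0,"dy":0,"dz":0,"ax":0,"ay":-0.08,"az":0,"hand":1},
    {"dx":0,"dy":0,"dz":0,"ax":0,"ay":-0.08,"az":0,"hand":1},
    {"dx":0,"dy":0,"dz":0,"ax":0,"ay":-0.08,"az":0,"hand":1},
    {"dx":0,"dy":0,"dz":0,"ax":0,"ay":-0.08,"az":0,"hand":1},
    {"dx":0,"dy":0,"dz":0,"ax":0,"ay":-0.08,"az":0,"hand":1},
    {"dx":0,"dy":0,"dz":0,"ax":0,"ay":-0.08,"az":0,"hand":1},
    {"dx":0,"dy":0,"dz":0,"ax":0,"ay":0,"az":0,"hand":1},
  ],
)

```text
clock: 7.7
tool_pos: [0.4394, -0.0505, 0.0575]
tcp_rot: [-1.564, 0.002, -1.499]
ft_force: [-0.7, -0.4, 1.0]
width: 0.013
```

```bash
python3 st.py
```

```text
{'clock': 7.7, 'joint_pos': [-0.2335, -0.1493, 2.0966, 0.0039, 1.1885, 1.2636], 'tool_pos': [0.4394, -0.0505, 0.0575], 'tcp_rot': [-1.5641, 0.0017, -1.4985], 'ft_force': [-0.7, -0.407, 0.9814], 'torque': [-0.0942, 0.1198, 0.0227], 'width': 0.013}
```

Request:
drive_tool(
  steps=[
    {"dx":0,"dy":0,"dz":0,"ax":0,"ay":-0.12,"az":0,"hand":1},
    {"dx":0,"dy":0,"dz":0,"ax":0,"ay":-0.12,"az":0,"hand":1},
    {"dx":0,"dy":0,"dz":0,"ax":0,"ay":-0.12,"az":0,"hand":1},
    {"dx":0,"dy":0,"dz":0,"ax":0,"ay":-0.12,"az":0,"hand":1},
    {"dx":0,"dy":0,"dz":0,"ax":0,"ay":-0.12,"az":0,"hand":1},
    {"dx":0,"dy":0,"dz":0,"ax":0,"ay":-0.12,"az":0,"hand":1},
    {"dx":0,"dy":0,"dz":0,"ax":0,"ay":-0.12,"az":0,"hand":1},
    {"dx":0,"dy":0,"dz":0,"ax":0,"ay":-0.12,"az":0,"hand":1},
  ],
)

```text
clock: 8.5
tool_pos: [0.4381, -0.0485, 0.0575]
tcp_rot: [-1.564, 0.001, -0.526]
ft_force: [-1.3, 1.4, 2.7]
width: 0.013
```

```bash
python3 st.py
```

```text
{'clock': 8.5, 'joint_pos': [-0.2324, -0.1497, 2.097, 0.0076, 1.1927, 0.2905], 'tool_pos': [0.4381, -0.0485, 0.0575], 'tcp_rot': [-1.5636, 0.0005, -0.5257], 'ft_force': [-1.3453, 1.3664, 2.6669], 'torque': [0.1225, 0.4093, -0.0517], 'width': 0.013}
```

Request:
drive_tool(
  steps=[
    {"dx":0,"dy":0,"dz":0,"ax":0,"ay":-0.12,"az":0,"hand":1},
    {"dx":0,"dy":0,"dz":0,"ax":0,"ay":-0.12,"az":0,"hand":1},
    {"dx":0,"dy":0,"dz":0,"ax":0,"ay":-0.12,"az":0,"hand":1},
    {"dx":0,"dy":0,"dz":0,"ax":0,"ay":-0.12,"az":0,"hand":1},
    {"dx":0,"dy":0,"dz":0,"ax":0,"ay":-0.12,"az":0,"hand":1},
    {"dx":0,"dy":0,"dz":0,"ax":0,"ay":-0.12,"az":0,"hand":1},
    {"dx":0,"dy":0,"dz":0,"ax":0,"ay":0,"az":0,"hand":1},
    {"dx":0,"dy":0,"dz":0,"ax":0,"ay":0,"az":0,"hand":1},
  ],
)

```text
clock: 9.3
tool_pos: [0.4362, -0.0482, 0.0575]
tcp_rot: [-1.563, -0.0, 0.203]
ft_force: [0.1, 1.0, 1.4]
width: 0.0124
```

```bash
python3 st.py
```

```text
{'clock': 9.3, 'joint_pos': [-0.2327, -0.1504, 2.0975, 0.0074, 1.1975, -0.4379], 'tool_pos': [0.4362, -0.0482, 0.0575], 'tcp_rot': [-1.5633, -0.0001, 0.2025], 'ft_force': [0.0735, 1.0099, 1.3793], 'torque': [0.0271, 0.1067, 0.0522], 'width': 0.0124}
```

Request:
drive_tool(
  steps=[
    {"dx":0,"dy":0,"dz":0,"ax":0,"ay":0,"az":0,"hand":0},
    {"dx":0,"dy":0,"dz":0,"ax":0,"ay":0,"az":0,"hand":0},
    {"dx":0,"dy":0,"dz":0,"ax":0,"ay":0,"az":0,"hand":0},
    {"dx":0,"dy":-0.03,"dz":0,"ax":0,"ay":0,"az":0,"hand":0},
    {"dx":0,"dy":-0.04,"dz":0,"ax":0,"ay":0,"az":0,"hand":0},
    {"dx":0,"dy":-0.04,"dz":0,"ax":0,"ay":0,"az":0,"hand":0},
    {"dx":0,"dy":0,"dz":0,"ax":0,"ay":0,"az":0,"hand":0},
    {"dx":0,"dy":0,"dz":0,"ax":0,"ay":0,"az":0,"hand":0},
  ],
)

```text
clock: 10.1
tool_pos: [0.435, -0.0487, 0.1696]
tcp_rot: [-1.562, 0.003, 0.189]
ft_force: [-0.5, 0.6, -0.6]
width: 0.043
```

Request:
drive_tool(
  steps=[
    {"dx":0.04,"dy":0,"dz":-0.023,"ax":0,"ay":0,"az":0,"hand":-0.2},
    {"dx":0.04,"dy":0,"dz":-0.023,"ax":0,"ay":0,"az":0,"hand":-0.2},
    {"dx":0.04,"dy":0,"dz":-0.023,"ax":0,"ay":0,"az":0,"hand":-0.2},
    {"dx":0.04,"dy":0,"dz":-0.023,"ax":0,"ay":0,"az":0,"hand":-0.2},
    {"dx":0,"dy":0,"dz":0,"ax":0,"ay":-0.145,"az":0,"hand":-0.2},
    {"dx":0,"dy":0,"dz":0,"ax":0,"ay":-0.145,"az":0,"hand":-0.2},
    {"dx":0,"dy":0,"dz":0,"ax":0,"ay":-0.145,"az":0,"hand":-0.2},
    {"dx":0,"dy":0,"dz":0,"ax":0,"ay":-0.145,"az":0,"hand":-0.2},
  ],
)

```text
clock: 10.9
tool_pos: [0.6092, -0.1096, 0.1488]
tcp_rot: [-1.543, 0.008, 0.783]
ft_force: [0.3, 0.3, 0.1]
width: 0.0514
```

Request:
drive_tool(
  steps=[
    {"dx":0,"dy":0,"dz":0,"ax":0,"ay":-0.145,"az":0,"hand":-0.2},
    {"dx":0,"dy":0,"dz":0,"ax":0,"ay":-0.145,"az":0,"hand":-0.2},
    {"dx":0,"dy":0,"dz":0,"ax":0,"ay":-0.145,"az":0,"hand":-0.2},
    {"dx":0,"dy":0,"dz":0,"ax":0,"ay":-0.145,"az":0,"hand":-0.2},
    {"dx":0,"dy":0,"dz":0,"ax":0,"ay":0,"az":0,"hand":-0.2},
    {"dx":0,"dy":0,"dz":0,"ax":0,"ay":0,"az":0,"hand":-0.2},
    {"dx":0,"dy":0,"dz":0,"ax":0,"ay":0,"az":0,"hand":-0.2},
    {"dx":0,"dy":0,"dz":0,"ax":0,"ay":0,"az":0,"hand":-0.2},
  ],
)

```text
clock: 11.7
tool_pos: [0.6035, -0.1082, 0.1353]
tcp_rot: [-1.526, -0.01, 1.374]
ft_force: [0.5, 0.1, 0.5]
width: 0.0516
```

```bash
python3 snap.py wrist w5
```

```text
{'clock': np.float64(11.7), 'joint_pos': array([-0.2651,  0.2701,  1.5079,  0.0071,  1.4092, -1.6408]), 'tool_pos': array([ 0.6035, -0.1082,  0.1353]), 'tcp_rot': array([-1.5258, -0.0101,  1.3741]), 'ft_force': array([0.5495, 0.096 , 0.472 ]), 'torque': array([-0.0708,  0.0034,  0.0049]), 'width': np.float64(0.0516)}
```

View pics/w5.png

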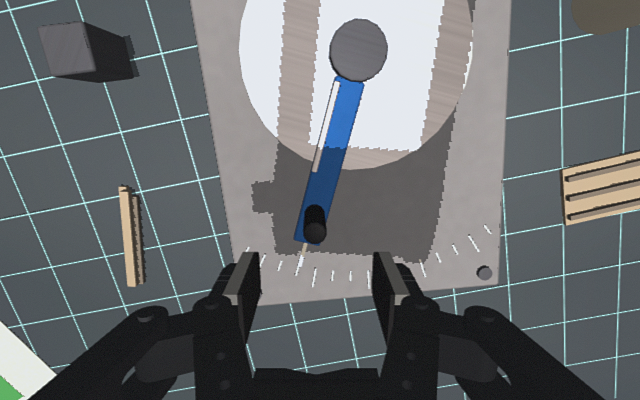

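```bash
python3 - <<'E'
from h import *
import pickle
s,c=pickle.load(open("w5.pkl","rb"))
p=plane(c,(315,231),.074,s);print("post",p,"cap",plane(c,(358.5,50),.035,s))
R=Ro.from_euler("xyz",s["tcp_rot"]).as_matrix();print("in tool",R.T@(p-s["tool_pos"]));print(R.round(3))
E
```

```text
post [ 0.60837883 -0.11005292  0.074     ] cap [ 0.50176387 -0.05851732  0.035     ]
in tool [-0.00152656  0.06099353 -0.00790654]
[[ 0.195 -0.042 -0.98 ]
 [ 0.981  0.019  0.195]
 [ 0.01  -0.999  0.045]]
```

Request:
drive_tool(
  steps=[
    {"dx":0,"dy":0,"dz":-0.0065,"ax":-0.045,"ay":0,"az":0,"hand":-0.2},
    {"dx":0,"dy":0,"dz":0,"ax":0,"ay":0,"az":0,"hand":-0.2},
    {"dx":0,"dy":0.03,"dz":0,"ax":0,"ay":0,"az":0,"hand":-0.2},
    {"dx":0,"dy":0,"dz":0,"ax":0,"ay":0,"az":0,"hand":-0.2},
    {"dx":0,"dy":0,"dz":0,"ax":0,"ay":0,"az":0,"hand":-0.2},
    {"dx":0,"dy":0,"dz":0,"ax":0,"ay":0,"az":0,"hand":-0.2},
    {"dx":0,"dy":0,"dz":0,"ax":0,"ay":0,"az":0,"hand":-0.2},
    {"dx":0,"dy":0,"dz":0,"ax":0,"ay":0,"az":0,"hand":-0.2},
  ],
)

```text
clock: 12.55
tool_pos: [0.612, -0.1097, 0.1097]
tcp_rot: [-1.574, -0.01, 1.369]
ft_force: [-0.3, -0.2, 0.7]
width: 0.0509
```

```bash
python3 snap.py wrist w6
```

```text
{'clock': np.float64(12.55), 'joint_pos': array([-0.2657,  0.2697,  1.5564,  0.0103,  1.3126, -1.6376]), 'tool_pos': array([ 0.612 , -0.1097,  0.1097]), 'tcp_rot': array([-1.5743, -0.0097,  1.3693]), 'ft_force': array([-0.2957, -0.236 ,  0.6616]), 'torque': array([ 0.0053, -0.0217, -0.0207]), 'width': np.float64(0.0509)}
```

View pics/w6.png

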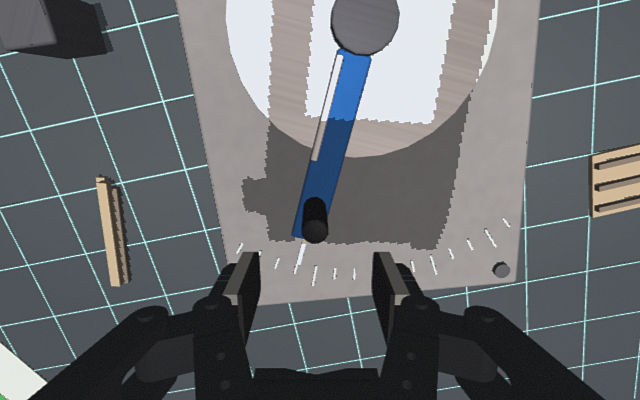

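```bash
python3 - <<'E'
from h import *
import pickle
s,c=pickle.load(open("w6.pkl","rb"))
p=plane(c,(315,231),.074,s);print("post",p)
R=Ro.from_euler("xyz",s["tcp_rot"]).as_matrix();print("in tool",R.T@(p-s["tool_pos"]))
E
```

```text
post [ 0.60944556 -0.11035049  0.074     ]
in tool [-0.00144407  0.03568208  0.00246915]
```

Request:
drive_tool(
  steps=[
    {"dx":-0.001,"dy":0.022,"dz":0.002,"ax":0,"ay":0,"az":0,"hand":-0.2},
    {"dx":0,"dy":0.022,"dz":0,"ax":0,"ay":0,"az":0,"hand":-0.2},
    {"dx":0,"dy":0.02,"dz":0,"ax":0,"ay":0,"az":0,"hand":-0.2},
    {"dx":0,"dy":0,"dz":0,"ax":0,"ay":0,"az":0,"hand":0.2},
    {"dx":0,"dy":0,"dz":0,"ax":0,"ay":0,"az":0,"hand":0.4},
    {"dx":0,"dy":0,"dz":0,"ax":0,"ay":0,"az":0,"hand":0.45},
    {"dx":0,"dy":0,"dz":0,"ax":0,"ay":0,"az":0,"hand":0.45},
    {"dx":0,"dy":0,"dz":0,"ax":0,"ay":0,"az":0,"hand":0.45},
  ],
)

```text
clock: 13.4
tool_pos: [0.6154, -0.1112, 0.0523]
tcp_rot: [-1.586, -0.009, 1.369]
ft_force: [0.6, 0.7, 0.1]
width: 0.0233
```

```bash
python3 snap.py wrist w7
```

```text
{'clock': np.float64(13.4), 'joint_pos': array([-0.2665,  0.3315,  1.5941,  0.0106,  1.2015, -1.6395]), 'tool_pos': array([ 0.6154, -0.1112,  0.0523]), 'tcp_rot': array([-1.5859, -0.0089,  1.3693]), 'ft_force': array([0.6018, 0.7114, 0.1363]), 'torque': array([-0.0305, -0.0124, -0.0205]), 'width': np.float64(0.0233)}
```

View pics/w7.png

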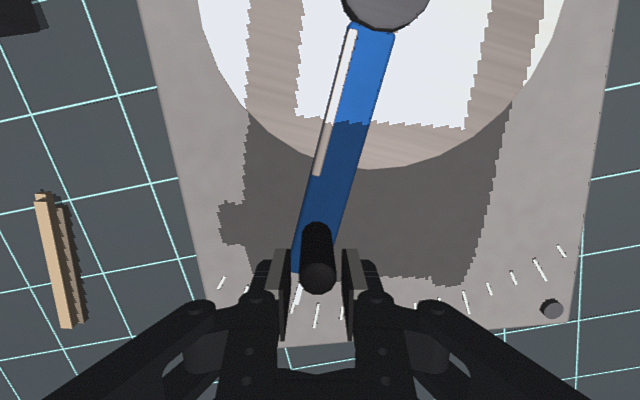

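Request:
drive_tool(
  steps=[
    {"dx":0,"dy":0.006,"dz":0.005,"ax":0.015,"ay":0,"az":0,"hand":0.45},
    {"dx":0,"dy":0,"dz":0,"ax":0,"ay":0,"az":0,"hand":0.5},
    {"dx":0,"dy":0,"dz":0,"ax":0,"ay":0,"az":0,"hand":0.6},
    {"dx":0,"dy":0,"dz":0,"ax":0,"ay":0,"az":0,"hand":1},
    {"dx":0,"dy":0,"dz":0,"ax":0,"ay":0,"az":0,"hand":1},
    {"dx":0,"dy":0,"dz":0,"ax":0,"ay":0,"az":0,"hand":1},
    {"dx":0,"dy":0,"dz":0,"ax":0,"ay":0,"az":0,"hand":1},
    {"dx":0,"dy":0,"dz":0,"ax":0,"ay":0,"az":0,"hand":1},
  ],
)

```text
clock: 14.25
tool_pos: [0.6109, -0.1101, 0.0471]
tcp_rot: [-1.571, -0.009, 1.369]
ft_force: [-0.2, 1.2, 1.2]
width: 0.0142
```

```bash
python3 st.py
```

```text
{'clock': 14.25, 'joint_pos': [-0.2661, 0.3397, 1.5943, 0.0095, 1.2077, -1.639], 'tool_pos': [0.6109, -0.1101, 0.0471], 'tcp_rot': [-1.5713, -0.0089, 1.3695], 'ft_force': [-0.2436, 1.1822, 1.2082], 'torque': [-0.0446, 0.0866, -0.0989], 'width': 0.0142}
```

Request:
drive_tool(
  steps=[
    {"dx":0.003,"dy":0,"dz":-0.0007,"ax":0,"ay":-0.025,"az":0,"hand":1},
    {"dx":0.0033,"dy":0,"dz":-0.0007,"ax":0,"ay":-0.028,"az":0,"hand":1},
    {"dx":0.0033,"dy":0,"dz":-0.0007,"ax":0,"ay":-0.028,"az":0,"hand":1},
    {"dx":0.0033,"dy":0,"dz":-0.0007,"ax":0,"ay":-0.028,"az":0,"hand":1},
    {"dx":0.0033,"dy":0,"dz":-0.0007,"ax":0,"ay":-0.028,"az":0,"hand":1},
    {"dx":0.0033,"dy":0,"dz":-0.0007,"ax":0,"ay":-0.028,"az":0,"hand":1},
    {"dx":0.0033,"dy":0,"dz":-0.0007,"ax":0,"ay":-0.028,"az":0,"hand":1},
    {"dx":0.0033,"dy":0,"dz":-0.0007,"ax":0,"ay":-0.028,"az":0,"hand":1},
  ],
)

```text
clock: 15.05
tool_pos: [0.6196, -0.0855, 0.0472]
tcp_rot: [-1.574, -0.005, 1.607]
ft_force: [0.0, -4.4, -0.2]
width: 0.0141
```

```bash
python3 st.py; python3 snap.py scene sc8; python3 - <<'E'
import cv2
a=cv2.imread("pics/sc8.png")[130:310,170:390];cv2.imwrite("pics/sc8z.png",cv2.resize(a,None,fx=3.3,fy=3.3,interpolation=cv2.INTER_CUBIC))
E
```

```text
{'clock': 15.05, 'joint_pos': [-0.2224, 0.3503, 1.581, 0.0062, 1.209, -1.832], 'tool_pos': [0.6196, -0.0855, 0.0472], 'tcp_rot': [-1.5735, -0.0053, 1.6074], 'ft_force': [0.0214, -4.3652, -0.2118], 'torque': [-0.65, -0.0662, -0.3006], 'width': 0.0141}
{'clock': np.float64(15.05), 'joint_pos': array([-0.2224,  0.3503,  1.581 ,  0.0062,  1.209 , -1.832 ]), 'tool_pos': array([ 0.6196, -0.0855,  0.0472]), 'tcp_rot': array([-1.5735, -0.0053,  1.6074]), 'ft_force': array([ 0.0214, -4.3652, -0.2118]), 'torque': array([-0.65  , -0.0662, -0.3006]), 'width': np.float64(0.0141)}
```

View pics/sc8z.png

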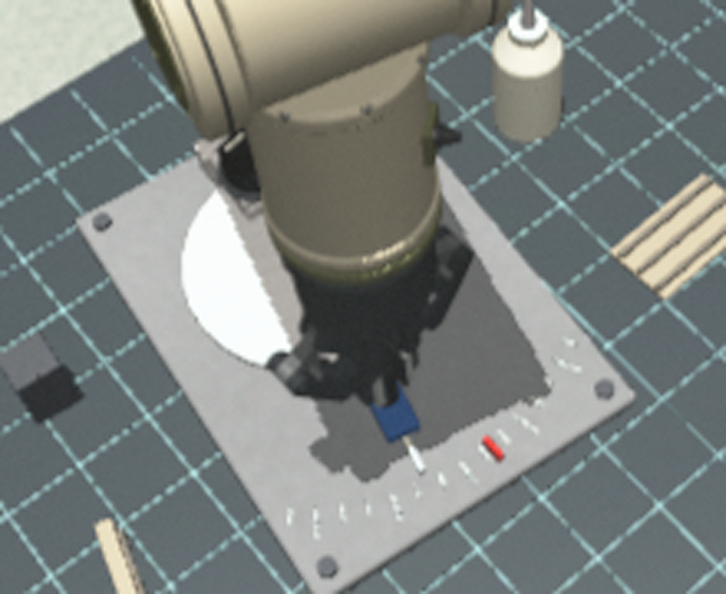

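Request:
drive_tool(
  steps=[
    {"dx":0.0034,"dy":0,"dz":-0.0007,"ax":0,"ay":-0.028,"az":0,"hand":1},
    {"dx":0.0034,"dy":0,"dz":-0.0007,"ax":0,"ay":-0.028,"az":0,"hand":1},
    {"dx":0.0034,"dy":0,"dz":-0.0007,"ax":0,"ay":-0.028,"az":0,"hand":1},
    {"dx":0.0034,"dy":0,"dz":-0.0007,"ax":0,"ay":-0.028,"az":0,"hand":1},
    {"dx":0.0034,"dy":0,"dz":-0.0007,"ax":0,"ay":-0.028,"az":0,"hand":1},
    {"dx":0.0034,"dy":0,"dz":-0.0007,"ax":0,"ay":-0.028,"az":0,"hand":1},
    {"dx":0.0034,"dy":0,"dz":-0.0007,"ax":0,"ay":-0.028,"az":0,"hand":1},
    {"dx":0.0034,"dy":0,"dz":-0.0007,"ax":0,"ay":-0.028,"az":0,"hand":1},
  ],
)

```text
clock: 15.9
tool_pos: [0.623, -0.0559, 0.0472]
tcp_rot: [-1.578, -0.003, 1.852]
ft_force: [1.7, -5.4, -1.6]
width: 0.0141
```

```bash
cat > v.py <<'E'
import sys,subprocess,cv2
t=sys.argv[1]
for n,r,f in(("scene",(215,310,240,390),5),("side",(200,300,280,400),6)):
    subprocess.run(["python3","snap.py",n,n[:2]+t])
    a=cv2.imread(f"pics/{n[:2]+t}.png")[r[0]:r[1],r[2]:r[3]];cv2.imwrite(f"pics/{n[:2]+t}z.png",cv2.resize(a,None,fx=f,fy=f,interpolation=cv2.INTER_CUBIC))
E
python3 v.py 9
```

```text
{'clock': np.float64(15.9), 'joint_pos': array([-0.1746,  0.347 ,  1.585 ,  0.0059,  1.2046, -2.0283]), 'tool_pos': array([ 0.623 , -0.0559,  0.0472]), 'tcp_rot': array([-1.5777, -0.0027,  1.8516]), 'ft_force': array([ 1.6668, -5.4483, -1.6215]), 'torque': array([-0.683 , -0.1802, -0.3032]), 'width': np.float64(0.0141)}
{'clock': np.float64(15.95), 'joint_pos': array([-0.1737,  0.3469,  1.5852,  0.0065,  1.2047, -2.0298]), 'tool_pos': array([ 0.623 , -0.0551,  0.0472]), 'tcp_rot': array([-1.5778, -0.0033,  1.8538]), 'ft_force': array([ 2.0697, -0.3024, -1.753 ]), 'torque': array([-0.1801, -0.3192, -0.2233]), 'width': np.float64(0.0139)}
```

View pics/sc9z.png

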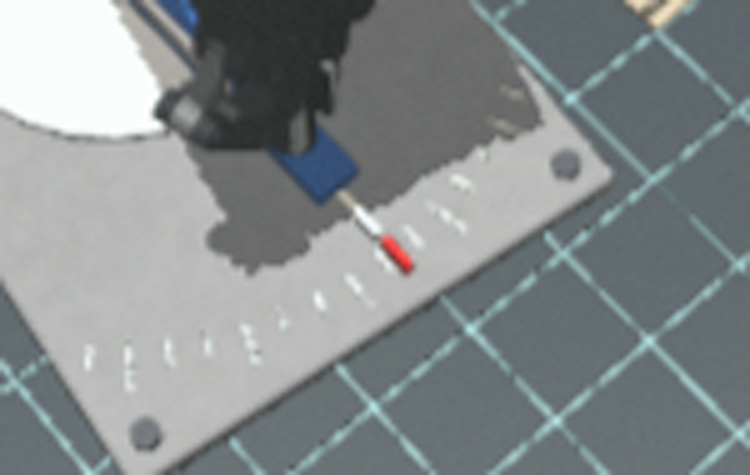

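View pics/si9z.png

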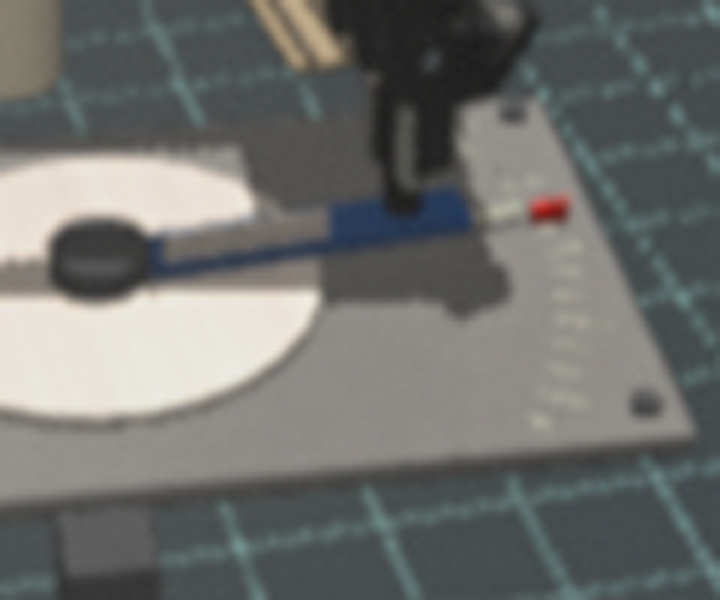

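```bash
cat > ang.py <<'E'
from h import *
import pickle,sys
t=sys.argv[1]
for n,piv in(("sc",(.5037,-.0558)),("si",(.5028,-.0549))):
    s,c=pickle.load(open(n+t+".pkl","rb"));im=c["color"].astype(int)
    red=((im[...,2]>130)&(im[...,1]<90)&(im[...,0]<90))
    pr=proj(c,[.684,-.0565,.02]);yy,xx=np.nonzero(red);k=np.hypot(xx-pr[0],yy-pr[1])<15
    mk=plane(c,(xx[k].mean(),yy[k].mean()),.022)  # marker centroid
    # blue arm top end
    blue=((im[...,0]>100)&(im[...,2]<80)&(im[...,0]-im[...,2]>50));
    # white pointer: brightest band near predicted line
    pp=[proj(c,[piv[0]+r,piv[1]+.0,.02]) for r in(.152,.170)]
    msk=np.zeros(red.shape,np.uint8);cv2.line(msk,*[tuple(int(round(v)) for v in p) for p in pp],255,7)
    g=np.where(msk>0,np.clip(im.min(2)-150,0,None),0);yy,xx=np.nonzero(g);w=g[yy,xx]
    tp=plane(c,((xx*w).sum()/w.sum(),(yy*w).sum()/w.sum()),.02)
    f=lambda p:np.arctan2(p[1]-piv[1],p[0]-piv[0])
    print(n,"mark",mk.round(4),k.sum(),f(mk).round(4),"ptr",tp.round(4),f(tp).round(4),"diff",(f(tp)-f(mk)).round(4), np.hypot(*(tp[:2]-piv)).round(3),np.hypot(*(mk[:2]-piv)).round(3))
E
python3 ang.py 9
```

```text
sc mark [ 0.6863 -0.0561  0.022 ] 13 -0.0015 ptr [ 0.6688 -0.0559  0.02  ] -0.0005 diff 0.001 0.165 0.183
si mark [ 0.6813 -0.0582  0.022 ] 11 -0.0184 ptr [ 0.6656 -0.0514  0.02  ] 0.0215 diff 0.0399 0.163 0.179
```

```bash
python3 - <<'E'
import cv2,pickle
s,c=pickle.load(open("sc9.pkl","rb"));a=c["color"][250:275,300:325];cv2.imwrite("pics/q1.png",cv2.resize(a,None,fx=22,fy=22,interpolation=cv2.INTER_NEAREST))
E
```

```text
(no output)
```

View pics/q1.png

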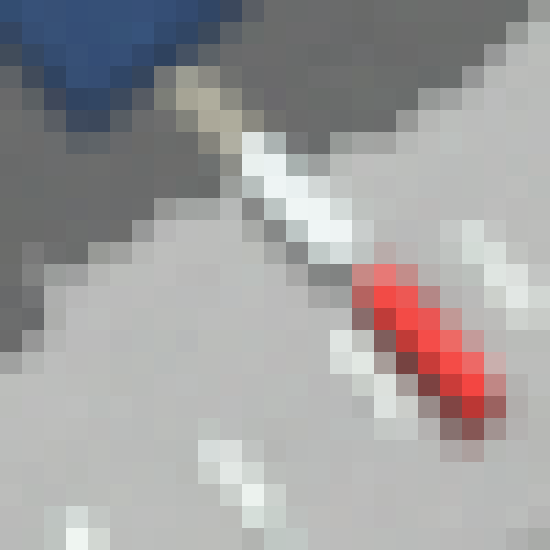

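Request:
drive_tool(
  steps=[
    {"dx":0,"dy":0,"dz":0,"ax":0,"ay":0,"az":0,"hand":1},
    {"dx":0,"dy":0,"dz":0,"ax":0,"ay":0,"az":0,"hand":0.4},
    {"dx":0,"dy":0,"dz":0,"ax":0,"ay":0,"az":0,"hand":0},
    {"dx":0,"dy":0,"dz":0,"ax":0,"ay":0,"az":0,"hand":0},
    {"dx":0,"dy":-0.03,"dz":0,"ax":0,"ay":0,"az":0,"hand":0},
    {"dx":0,"dy":-0.04,"dz":0.02,"ax":0,"ay":0,"az":0,"hand":0},
    {"dx":0,"dy":-0.04,"dz":0.03,"ax":0,"ay":0,"az":0,"hand":0},
    {"dx":0,"dy":0,"dz":0.03,"ax":0,"ay":0,"az":0,"hand":0},
  ],
)

```text
clock: 16.8
tool_pos: [0.5435, -0.0754, 0.1584]
tcp_rot: [-1.573, -0.009, 1.854]
ft_force: [0.7, -0.1, 0.8]
width: 0.043
```

Request:
drive_tool(
  steps=[
    {"dx":0,"dy":0,"dz":0.03,"ax":0,"ay":0.1,"az":0,"hand":0},
    {"dx":0,"dy":0,"dz":0.02,"ax":0,"ay":0.1,"az":0,"hand":0},
    {"dx":0,"dy":0,"dz":0,"ax":0,"ay":0.05,"az":0,"hand":0},
    {"dx":0,"dy":0,"dz":0,"ax":0,"ay":0,"az":0,"hand":0},
    {"dx":0,"dy":0,"dz":0,"ax":0,"ay":0,"az":0,"hand":0},
    {"dx":0,"dy":0,"dz":0,"ax":0,"ay":0,"az":0,"hand":0},
    {"dx":0,"dy":0,"dz":0,"ax":0,"ay":0,"az":0,"hand":0},
    {"dx":0,"dy":0,"dz":0,"ax":0,"ay":0,"az":0,"hand":0},
  ],
)

```text
clock: 17.6
tool_pos: [0.4921, -0.0881, 0.1613]
tcp_rot: [-1.575, -0.009, 1.599]
ft_force: [-1.1, -0.2, -0.5]
width: 0.0428
```

```bash
python3 snap.py wrist w10; python3 v.py 10 >/dev/null; python3 ang.py 10
```

```text
{'clock': np.float64(17.6), 'joint_pos': array([-0.2867, -0.1006,  1.8506,  0.0096,  1.3904, -1.8869]), 'tool_pos': array([ 0.4921, -0.0881,  0.1613]), 'tcp_rot': array([-1.5749, -0.0086,  1.5986]), 'ft_force': array([-1.0796, -0.1973, -0.4616]), 'torque': array([-0.0187,  0.0093, -0.0009]), 'width': np.float64(0.0428)}
sc mark [ 0.6869 -0.0566  0.022 ] 12 -0.0042 ptr [ 0.6642 -0.0551  0.02  ] 0.0041 diff 0.0083 0.16 0.183
si mark [ 0.6813 -0.0582  0.022 ] 11 -0.0184 ptr [ 0.6625 -0.0506  0.02  ] 0.0269 diff 0.0454 0.16 0.179
```

View pics/w10.png

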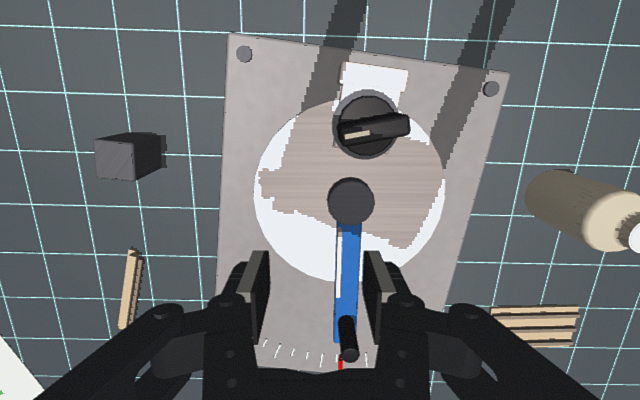

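View pics/sc10z.png

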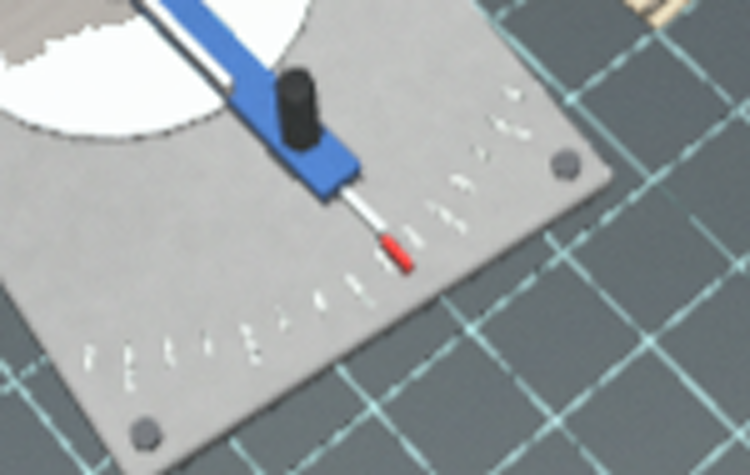

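Request:
drive_tool(
  steps=[
    {"dx":0.01,"dy":-0.02,"dz":0.03,"ax":0,"ay":0,"az":0,"hand":0},
    {"dx":0.01,"dy":-0.02,"dz":0.03,"ax":0,"ay":0,"az":0,"hand":0},
    {"dx":0.01,"dy":0,"dz":0.01,"ax":0,"ay":0,"az":0,"hand":0},
    {"dx":0,"dy":0,"dz":0,"ax":0,"ay":0,"az":0,"hand":0},
    {"dx":0,"dy":0,"dz":0,"ax":0,"ay":0,"az":0,"hand":0},
    {"dx":0,"dy":0,"dz":0,"ax":0,"ay":0,"az":0,"hand":0},
    {"dx":0,"dy":0,"dz":0,"ax":0,"ay":0,"az":0,"hand":0},
    {"dx":0,"dy":0,"dz":0,"ax":0,"ay":0,"az":0,"hand":0},
  ],
)

```text
clock: 18.55
tool_pos: [0.4193, -0.0602, 0.1991]
tcp_rot: [-1.568, -0.011, 1.599]
ft_force: [0.2, -1.0, 0.2]
width: 0.0427
```

```bash
python3 snap.py wrist w11;  python3 - <<'E'
import cv2
a=cv2.imread("pics/w11.png")[120:360,230:430];cv2.imwrite("pics/w11z.png",cv2.resize(a,None,fx=2.5,fy=2.5,interpolation=cv2.INTER_CUBIC))
E
```

```text
{'clock': np.float64(18.55), 'joint_pos': array([-0.2718, -0.3463,  1.9894,  0.0092,  1.5044, -1.8713]), 'tool_pos': array([ 0.4193, -0.0602,  0.1991]), 'tcp_rot': array([-1.5679, -0.0105,  1.5988]), 'ft_force': array([ 0.1858, -0.9897,  0.1895]), 'torque': array([0.0156, 0.0297, 0.017 ]), 'width': np.float64(0.0427)}
```

View pics/w11z.png

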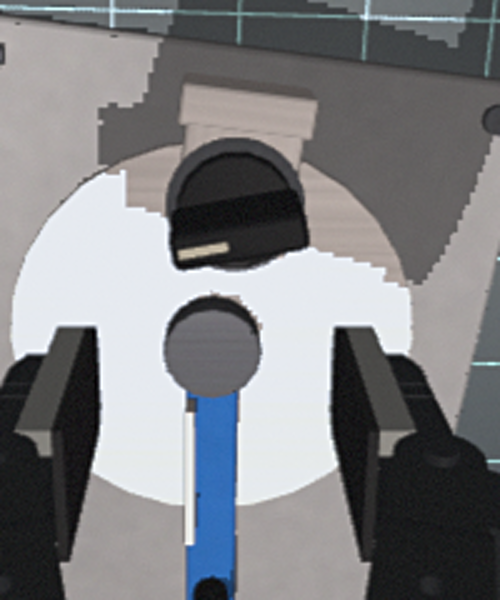

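```bash
python3 - <<'E'
import cv2
a=cv2.imread("pics/w10.png")[290:375,310:380];cv2.imwrite("pics/w10z.png",cv2.resize(a,None,fx=7,fy=7,interpolation=cv2.INTER_CUBIC))
E
```

```text
(no output)
```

View pics/w10z.png

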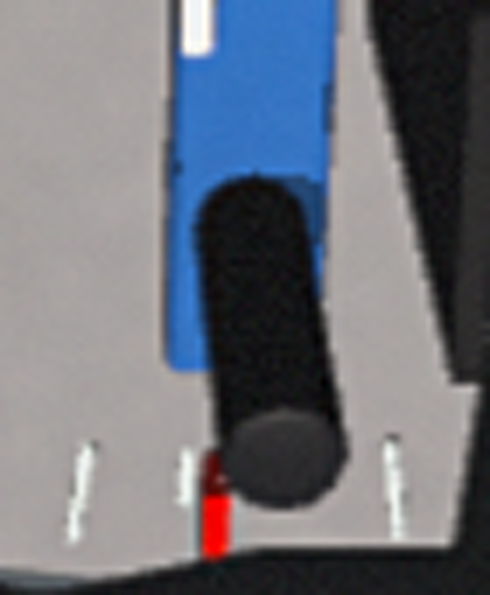

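```bash
python3 - <<'E'
from h import *
import pickle
s,c=pickle.load(open("w10.pkl","rb"))
g=lambda u:(310+u[0]/7-.43,290+u[1]/7-.43)
f=lambda d:np.arctan2(d[1],d[0])
a=plane(c,g((257.5,0)),.029,s);b=plane(c,g((243.8,280)),.029,s);m=plane(c,g((215.5,525)),.022,s);cap=plane(c,(351,202),.035,s)
print(a,b,m,cap);print("arm dir",f(b-a),"cap->b",f(b-cap),"cap->a",f(a-cap),"marker",f(m-cap), np.hypot(*(m-cap)[:2]))
# left/right edge dirs
for p,q in(((175,0),(163,360)),((340,0),(322,280))): print(f(plane(c,g(q),.029,s)-plane(c,g(p),.029,s)))
# perpendicular offset of marker from arm line
d=(b-a)[:2]/np.linalg.norm((b-a)[:2]);v=(m-a)[:2];print("off",d[0]*v[1]-d[1]*v[0])
E
```

```text
[ 0.58738482 -0.05722683  0.029     ] [ 0.63147849 -0.05673691  0.029     ] [ 0.6798476 -0.05775    0.022    ] [ 0.50043639 -0.05861806  0.035     ]
arm dir 0.011110604522511244 cap->b 0.014354321065158705 cap->a 0.015999177810739888 marker 0.004838303799844417 0.17941330913014034
0.014285711765276841
0.008142292104218634
off -0.0015504333199276563
```

Request:
drive_tool(
  steps=[
    {"dx":0,"dy":0,"dz":0,"ax":0,"ay":0.149,"az":0,"hand":0},
    {"dx":0,"dy":0,"dz":0,"ax":0,"ay":0.149,"az":0,"hand":0},
    {"dx":0,"dy":0,"dz":0,"ax":0,"ay":0.149,"az":0,"hand":0},
    {"dx":0,"dy":0,"dz":0,"ax":0,"ay":0.149,"az":0,"hand":0},
    {"dx":0,"dy":0,"dz":0,"ax":0,"ay":0.149,"az":0,"hand":0},
    {"dx":0,"dy":0,"dz":0,"ax":0,"ay":0.149,"az":0,"hand":0},
    {"dx":0,"dy":0,"dz":0,"ax":0,"ay":0.149,"az":0,"hand":0},
    {"dx":0,"dy":0,"dz":0,"ax":0,"ay":0.149,"az":0,"hand":0},
  ],
)

```text
clock: 19.4
tool_pos: [0.4197, -0.0612, 0.1969]
tcp_rot: [-1.557, 0.003, 0.394]
ft_force: [-0.4, -0.2, 0.5]
width: 0.043
```

Request:
drive_tool(
  steps=[
    {"dx":0,"dy":0,"dz":0,"ax":0,"ay":0.149,"az":0,"hand":0},
    {"dx":0,"dy":0,"dz":0,"ax":0,"ay":0.055,"az":0,"hand":0},
    {"dx":0.019,"dy":0.04,"dz":0.008,"ax":0,"ay":0,"az":0,"hand":0},
    {"dx":0,"dy":0.04,"dz":0,"ax":0,"ay":0,"az":0,"hand":0},
    {"dx":0,"dy":0,"dz":0,"ax":0,"ay":0,"az":0,"hand":0},
    {"dx":0,"dy":0,"dz":0,"ax":0,"ay":0,"az":0,"hand":0},
    {"dx":0,"dy":0,"dz":0,"ax":0,"ay":0,"az":0,"hand":0},
    {"dx":0,"dy":0,"dz":0,"ax":0,"ay":0,"az":0,"hand":0},
  ],
)

```text
clock: 20.2
tool_pos: [0.4401, -0.0504, 0.1195]
tcp_rot: [-1.56, 0.001, 0.179]
ft_force: [0.6, 0.8, -0.8]
width: 0.043
```

```bash
python3 snap.py wrist w12
```

```text
{'clock': np.float64(20.2), 'joint_pos': array([-0.2373, -0.2192,  2.0353,  0.0094,  1.331 , -0.4187]), 'tool_pos': array([ 0.4401, -0.0504,  0.1195]), 'tcp_rot': array([-1.5602e+00,  1.2000e-03,  1.7910e-01]), 'ft_force': array([ 0.5864,  0.8111, -0.8244]), 'torque': array([-0.0261,  0.01  ,  0.0397]), 'width': np.float64(0.043)}
```

View pics/w12.png

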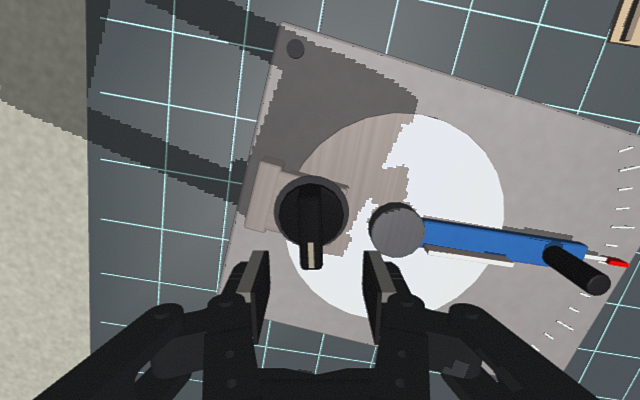

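Request:
drive_tool(
  steps=[
    {"dx":-0.003,"dy":0.02,"dz":0.0015,"ax":-0.01,"ay":-0.02,"az":0,"hand":0},
    {"dx":0,"dy":0.02,"dz":0,"ax":0,"ay":0,"az":0,"hand":0},
    {"dx":0,"dy":0.02,"dz":0,"ax":0,"ay":0,"az":0,"hand":0},
    {"dx":0,"dy":0.002,"dz":0,"ax":0,"ay":0,"az":0,"hand":0.2},
    {"dx":0,"dy":0,"dz":0,"ax":0,"ay":0,"az":0,"hand":0.4},
    {"dx":0,"dy":0,"dz":0,"ax":0,"ay":0,"az":0,"hand":0.4},
    {"dx":0,"dy":0,"dz":0,"ax":0,"ay":0,"az":0,"hand":0.4},
    {"dx":0,"dy":0,"dz":0,"ax":0,"ay":0,"az":0,"hand":0.4},
  ],
)

```text
clock: 21.05
tool_pos: [0.443, -0.0516, 0.0664]
tcp_rot: [-1.577, -0.012, 0.199]
ft_force: [-2.8, -0.5, -2.2]
width: 0.0259
```

```bash
python3 snap.py wrist w13
```

```text
{'clock': np.float64(21.05), 'joint_pos': array([-2.3030e-01, -1.5960e-01,  2.0878e+00, -1.0000e-03,  1.2000e+00,
       -4.2880e-01]), 'tool_pos': array([ 0.443 , -0.0516,  0.0664]), 'tcp_rot': array([-1.5773, -0.0118,  0.1989]), 'ft_force': array([-2.8156, -0.4913, -2.1556]), 'torque': array([-0.0294,  0.3909, -0.0235]), 'width': np.float64(0.0259)}
```

View pics/w13.png

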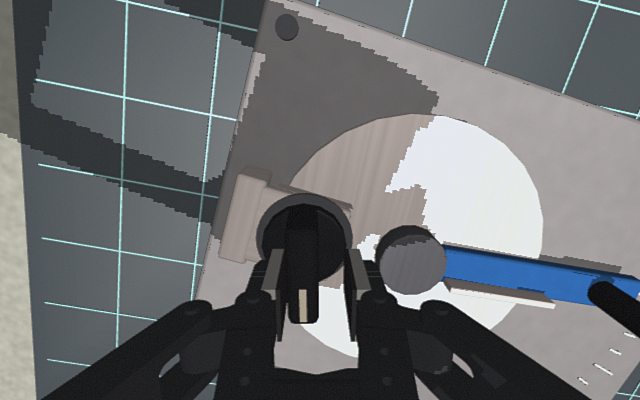

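Request:
drive_tool(
  steps=[
    {"dx":-0.006,"dy":0,"dz":0.003,"ax":0.006,"ay":0,"az":0.012,"hand":0.35},
    {"dx":0,"dy":0.008,"dz":0,"ax":0,"ay":0,"az":0,"hand":0.35},
    {"dx":0,"dy":0,"dz":0,"ax":0,"ay":0,"az":0,"hand":0.35},
    {"dx":0,"dy":0,"dz":0,"ax":0,"ay":0,"az":0,"hand":0.35},
    {"dx":0,"dy":0,"dz":0,"ax":0,"ay":0,"az":0,"hand":0.35},
    {"dx":0,"dy":0,"dz":0,"ax":0,"ay":0,"az":0,"hand":0.35},
    {"dx":0,"dy":0,"dz":0,"ax":0,"ay":0,"az":0,"hand":0.35},
    {"dx":0,"dy":0,"dz":0,"ax":0,"ay":0,"az":0,"hand":0.35},
  ],
)

```text
clock: 21.9
tool_pos: [0.439, -0.0501, 0.0598]
tcp_rot: [-1.573, -0.005, 0.199]
ft_force: [0.6, 0.7, 0.2]
width: 0.0278
```

```bash
python3 snap.py wrist w14
```

```text
{'clock': np.float64(21.9), 'joint_pos': array([-2.2990e-01, -1.5340e-01,  2.0956e+00,  2.0000e-04,  1.1942e+00,
       -4.2880e-01]), 'tool_pos': array([ 0.439 , -0.0501,  0.0598]), 'tcp_rot': array([-1.5728, -0.0048,  0.1989]), 'ft_force': array([0.5879, 0.6891, 0.1963]), 'torque': array([ 0.0073, -0.0185,  0.012 ]), 'width': np.float64(0.0278)}
```

View pics/w14.png

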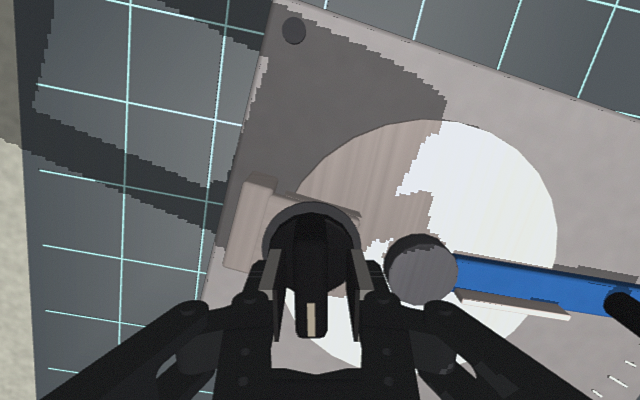

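Request:
drive_tool(
  steps=[
    {"dx":-0.002,"dy":0.002,"dz":0.001,"ax":0,"ay":0,"az":0.004,"hand":0.4},
    {"dx":0,"dy":0,"dz":0,"ax":0,"ay":0,"az":0,"hand":0.5},
    {"dx":0,"dy":0,"dz":0,"ax":0,"ay":0,"az":0,"hand":0.7},
    {"dx":0,"dy":0,"dz":0,"ax":0,"ay":0,"az":0,"hand":1},
    {"dx":0,"dy":0,"dz":0,"ax":0,"ay":0,"az":0,"hand":1},
    {"dx":0,"dy":0,"dz":0,"ax":0,"ay":0,"az":0,"hand":1},
    {"dx":0,"dy":0,"dz":0,"ax":0,"ay":0,"az":0,"hand":1},
    {"dx":0,"dy":0,"dz":0,"ax":0,"ay":0,"az":0,"hand":1},
  ],
)

```text
clock: 22.75
tool_pos: [0.4366, -0.0495, 0.058]
tcp_rot: [-1.573, -0.0, 0.199]
ft_force: [-0.7, 0.4, 0.5]
width: 0.0132
```

```bash
python3 st.py
```

```text
{'clock': 22.75, 'joint_pos': [-0.2282, -0.1531, 2.099, -0.002, 1.1945, -0.4263], 'tool_pos': [0.4366, -0.0495, 0.058], 'tcp_rot': [-1.573, -0.0003, 0.1989], 'ft_force': [-0.6748, 0.4007, 0.515], 'torque': [0.01, 0.1153, -0.0439], 'width': 0.0132}
```

Request:
drive_tool(
  steps=[
    {"dx":0,"dy":0,"dz":0,"ax":0,"ay":0.1,"az":0,"hand":1},
    {"dx":0,"dy":0,"dz":0,"ax":0,"ay":0.1,"az":0,"hand":1},
    {"dx":0,"dy":0,"dz":0,"ax":0,"ay":0.1,"az":0,"hand":1},
    {"dx":0,"dy":0,"dz":0,"ax":0,"ay":0.1,"az":0,"hand":1},
    {"dx":0,"dy":0,"dz":0,"ax":0,"ay":0.1,"az":0,"hand":1},
    {"dx":0,"dy":0,"dz":0,"ax":0,"ay":0.1,"az":0,"hand":1},
    {"dx":0,"dy":0,"dz":0,"ax":0,"ay":0.05,"az":0,"hand":1},
    {"dx":0,"dy":0,"dz":0,"ax":0,"ay":0.05,"az":0,"hand":1},
  ],
)

```text
clock: 23.55
tool_pos: [0.4375, -0.0497, 0.058]
tcp_rot: [-1.572, -0.004, -0.528]
ft_force: [1.0, -1.4, 0.5]
width: 0.013
```

```bash
python3 st.py
```

```text
{'clock': 23.55, 'joint_pos': [-0.2281, -0.1526, 2.0986, -0.002, 1.1925, 0.3009], 'tool_pos': [0.4375, -0.0497, 0.058], 'tcp_rot': [-1.5716, -0.0035, -0.5283], 'ft_force': [1.0274, -1.4248, 0.4952], 'torque': [-0.0452, 0.0887, 0.0825], 'width': 0.013}
```

Request:
drive_tool(
  steps=[
    {"dx":0,"dy":0,"dz":0,"ax":0,"ay":0.04,"az":0,"hand":1},
    {"dx":0,"dy":0,"dz":0,"ax":0,"ay":0.04,"az":0,"hand":1},
    {"dx":0,"dy":0,"dz":0,"ax":0,"ay":0.04,"az":0,"hand":1},
    {"dx":0,"dy":0,"dz":0,"ax":0,"ay":0.04,"az":0,"hand":1},
    {"dx":0,"dy":0,"dz":0,"ax":0,"ay":0.04,"az":0,"hand":1},
    {"dx":0,"dy":0,"dz":0,"ax":0,"ay":0.04,"az":0,"hand":1},
    {"dx":0,"dy":0,"dz":0,"ax":0,"ay":0.04,"az":0,"hand":1},
    {"dx":0,"dy":0,"dz":0,"ax":0,"ay":0.04,"az":0,"hand":1},
  ],
)

```text
clock: 24.35
tool_pos: [0.4378, -0.0499, 0.058]
tcp_rot: [-1.57, -0.004, -0.862]
ft_force: [-0.1, 0.0, 0.6]
width: 0.0126
```

```bash
python3 st.py
```

```text
{'clock': 24.35, 'joint_pos': [-0.2281, -0.1522, 2.0982, -0.0025, 1.1918, 0.6346], 'tool_pos': [0.4378, -0.0499, 0.058], 'tcp_rot': [-1.5705, -0.0044, -0.8618], 'ft_force': [-0.1197, 0.0188, 0.5885], 'torque': [0.0144, 0.1107, 0.0187], 'width': 0.0126}
```

Request:
drive_tool(
  steps=[
    {"dx":0,"dy":0,"dz":0,"ax":0,"ay":0.04,"az":0,"hand":1},
    {"dx":0,"dy":0,"dz":0,"ax":0,"ay":0.04,"az":0,"hand":1},
    {"dx":0,"dy":0,"dz":0,"ax":0,"ay":0.04,"az":0,"hand":1},
    {"dx":0,"dy":0,"dz":0,"ax":0,"ay":0.04,"az":0,"hand":1},
    {"dx":0,"dy":0,"dz":0,"ax":0,"ay":0.04,"az":0,"hand":1},
    {"dx":0,"dy":0,"dz":0,"ax":0,"ay":0.04,"az":0,"hand":1},
    {"dx":0,"dy":0,"dz":0,"ax":0,"ay":0.04,"az":0,"hand":1},
    {"dx":0,"dy":0,"dz":0,"ax":0,"ay":0.04,"az":0,"hand":1},
  ],
)

```text
clock: 25.15
tool_pos: [0.438, -0.0503, 0.058]
tcp_rot: [-1.569, -0.005, -1.195]
ft_force: [-0.7, -0.9, 0.7]
width: 0.0132
```

```bash
python3 st.py
```

```text
{'clock': 25.15, 'joint_pos': [-0.2283, -0.1517, 2.0979, -0.0031, 1.1914, 0.9678], 'tool_pos': [0.438, -0.0503, 0.058], 'tcp_rot': [-1.5691, -0.0047, -1.195], 'ft_force': [-0.729, -0.8551, 0.7205], 'torque': [0.0222, 0.1798, 0.0136], 'width': 0.0132}
```

Request:
drive_tool(
  steps=[
    {"dx":0,"dy":0,"dz":0,"ax":0,"ay":0.03,"az":0,"hand":1},
    {"dx":0,"dy":0,"dz":0,"ax":0,"ay":0.03,"az":0,"hand":1},
    {"dx":0,"dy":0,"dz":0,"ax":0,"ay":0.03,"az":0,"hand":1},
    {"dx":0,"dy":0,"dz":0,"ax":0,"ay":0.03,"az":0,"hand":1},
    {"dx":0,"dy":0,"dz":0,"ax":0,"ay":0.03,"az":0,"hand":1},
    {"dx":0,"dy":0,"dz":0,"ax":0,"ay":0.03,"az":0,"hand":1},
    {"dx":0,"dy":0,"dz":0,"ax":0,"ay":0.03,"az":0,"hand":1},
    {"dx":0,"dy":0,"dz":0,"ax":0,"ay":0.03,"az":0,"hand":1},
  ],
)

```text
clock: 25.95
tool_pos: [0.4381, -0.0506, 0.0581]
tcp_rot: [-1.568, -0.005, -1.445]
ft_force: [0.9, 0.0, 0.5]
width: 0.0125
```

```bash
sed -i 's/"torque",/"torque","effort",/' st.py; python3 st.py
```

```text
{'clock': 25.95, 'joint_pos': [-0.2284, -0.1514, 2.0974, -0.0038, 1.1915, 1.2176], 'tool_pos': [0.4381, -0.0506, 0.0581], 'tcp_rot': [-1.5682, -0.0047, -1.4446], 'ft_force': [0.928, 0.0265, 0.5322], 'torque': [0.0882, 0.1651, 0.0845], 'effort': [0.0188, -36.7532, -44.6652, 0.1089, -0.2318, -0.499], 'width': 0.0125}
```

Request:
drive_tool(
  steps=[
    {"dx":0,"dy":0,"dz":0,"ax":0,"ay":0.02,"az":0,"hand":1},
    {"dx":0,"dy":0,"dz":0,"ax":0,"ay":0.02,"az":0,"hand":1},
    {"dx":0,"dy":0,"dz":0,"ax":0,"ay":0.02,"az":0,"hand":1},
    {"dx":0,"dy":0,"dz":0,"ax":0,"ay":0.02,"az":0,"hand":1},
    {"dx":0,"dy":0,"dz":0,"ax":0,"ay":0.02,"az":0,"hand":1},
    {"dx":0,"dy":0,"dz":0,"ax":0,"ay":0.02,"az":0,"hand":1},
    {"dx":0,"dy":0,"dz":0,"ax":0,"ay":0.02,"az":0,"hand":1},
    {"dx":0,"dy":0,"dz":0,"ax":0,"ay":0.02,"az":0,"hand":1},
  ],
)

```text
clock: 26.75
tool_pos: [0.4381, -0.0508, 0.0581]
tcp_rot: [-1.567, -0.005, -1.616]
ft_force: [-0.6, -1.0, 1.1]
width: 0.0128
```

```bash
python3 st.py
```

```text
{'clock': 26.75, 'joint_pos': [-0.2285, -0.1514, 2.0973, -0.0043, 1.1915, 1.389], 'tool_pos': [0.4381, -0.0508, 0.0581], 'tcp_rot': [-1.5674, -0.0047, -1.6159], 'ft_force': [-0.6121, -1.0003, 1.0861], 'torque': [-0.0258, 0.2072, 0.2904], 'effort': [0.106, -36.7246, -44.6339, 0.2573, -0.2359, -0.2153], 'width': 0.0128}
```

Request:
drive_tool(
  steps=[
    {"dx":0,"dy":0,"dz":0,"ax":0,"ay":0.02,"az":0,"hand":1},
    {"dx":0,"dy":0,"dz":0,"ax":0,"ay":0.02,"az":0,"hand":1},
    {"dx":0,"dy":0,"dz":0,"ax":0,"ay":0.02,"az":0,"hand":1},
    {"dx":0,"dy":0,"dz":0,"ax":0,"ay":0.02,"az":0,"hand":1},
    {"dx":0,"dy":0,"dz":0,"ax":0,"ay":0.02,"az":0,"hand":1},
    {"dx":0,"dy":0,"dz":0,"ax":0,"ay":0,"az":0,"hand":1},
    {"dx":0,"dy":0,"dz":0,"ax":0,"ay":0,"az":0,"hand":1},
    {"dx":0,"dy":0,"dz":0,"ax":0,"ay":0,"az":0,"hand":1},
  ],
)

```text
clock: 27.55
tool_pos: [0.4381, -0.0509, 0.0581]
tcp_rot: [-1.567, -0.005, -1.726]
ft_force: [-0.6, -0.2, 1.3]
width: 0.0127
```

```bash
python3 st.py; cat > tq.py <<'E'
from bench import robot
import numpy as np
L=[]
for i in range(8):
    s=robot.sense();L.append((s["clock"],s["torque"][2],s["effort"][5],s["tcp_rot"][2]));robot.read_camera("side")
print(np.round(L,3).tolist(),np.mean(L,0).round(3))
E
python3 tq.py
```

```text
{'clock': 27.55, 'joint_pos': [-0.2285, -0.1514, 2.0972, -0.0046, 1.1916, 1.4989], 'tool_pos': [0.4381, -0.0509, 0.0581], 'tcp_rot': [-1.567, -0.0046, -1.7257], 'ft_force': [-0.6301, -0.1671, 1.276], 'torque': [0.0, 0.1794, 0.1362], 'effort': [0.2339, -36.6998, -44.6222, 0.2902, -0.2522, 0.2321], 'width': 0.0127}
[[27.55, 0.136, 0.232, -1.726], [27.6, 0.227, 0.207, -1.726], [27.65, 0.176, 0.202, -1.726], [27.7, 0.199, 0.204, -1.726], [27.75, 0.266, 0.208, -1.726], [27.8, 0.161, 0.211, -1.726], [27.85, 0.253, 0.214, -1.726], [27.9, 0.249, 0.216, -1.726]] [27.725  0.208  0.212 -1.726]
```

Request:
drive_tool(
  steps=[
    {"dx":0,"dy":0,"dz":0,"ax":0,"ay":0.02,"az":0,"hand":1},
    {"dx":0,"dy":0,"dz":0,"ax":0,"ay":0.01,"az":0,"hand":1},
    {"dx":0,"dy":0,"dz":0,"ax":0,"ay":0.01,"az":0,"hand":1},
    {"dx":0,"dy":0,"dz":0,"ax":0,"ay":0.01,"az":0,"hand":1},
    {"dx":0,"dy":0,"dz":0,"ax":0,"ay":0.01,"az":0,"hand":1},
    {"dx":0,"dy":0,"dz":0,"ax":0,"ay":0.01,"az":0,"hand":1},
    {"dx":0,"dy":0,"dz":0,"ax":0,"ay":0.01,"az":0,"hand":1},
    {"dx":0,"dy":0,"dz":0,"ax":0,"ay":0.01,"az":0,"hand":1},
  ],
)

```text
clock: 28.75
tool_pos: [0.438, -0.051, 0.0581]
tcp_rot: [-1.567, -0.005, -1.823]
ft_force: [0.2, -1.1, 1.1]
width: 0.0126
```

```bash
python3 tq.py
```

```text
[[28.75, 0.386, 0.118, -1.823], [28.8, 0.252, 0.122, -1.824], [28.85, 0.242, 0.436, -1.823], [28.9, 0.198, 0.306, -1.823], [28.95, 0.255, 0.241, -1.822], [29.0, 0.204, 0.219, -1.822], [29.05, 0.223, 0.211, -1.822], [29.1, 0.186, 0.208, -1.822]] [28.925  0.243  0.233 -1.823]
```

Request:
drive_tool(
  steps=[
    {"dx":0,"dy":0,"dz":0,"ax":0,"ay":0,"az":0,"hand":1},
    {"dx":0,"dy":0,"dz":0,"ax":0,"ay":0,"az":0,"hand":1},
    {"dx":0,"dy":0,"dz":0,"ax":0,"ay":0,"az":0,"hand":1},
    {"dx":0,"dy":0,"dz":0,"ax":0,"ay":0,"az":0,"hand":1},
    {"dx":0,"dy":0,"dz":0,"ax":0,"ay":0,"az":0,"hand":1},
    {"dx":0,"dy":0,"dz":0,"ax":0,"ay":0.01,"az":0,"hand":1},
    {"dx":0,"dy":0,"dz":0,"ax":0,"ay":0.01,"az":0,"hand":1},
    {"dx":0,"dy":0,"dz":0,"ax":0,"ay":0.01,"az":0,"hand":1},
  ],
)

```text
clock: 29.95
tool_pos: [0.438, -0.0511, 0.0582]
tcp_rot: [-1.566, -0.004, -1.854]
ft_force: [-0.6, -1.6, 1.2]
width: 0.0129
```

```bash
python3 st.py
```

```text
{'clock': 29.95, 'joint_pos': [-0.2286, -0.1514, 2.0972, -0.0051, 1.1917, 1.6275], 'tool_pos': [0.438, -0.0511, 0.0582], 'tcp_rot': [-1.5664, -0.0045, -1.8542], 'ft_force': [-0.5714, -1.5872, 1.2134], 'torque': [-0.0717, 0.2096, 0.365], 'effort': [0.296, -36.6235, -44.5911, 0.5126, -0.3048, 0.1287], 'width': 0.0129}
```

Request:
drive_tool(
  steps=[
    {"dx":0,"dy":0,"dz":0,"ax":0,"ay":0,"az":0,"hand":1},
    {"dx":0,"dy":0,"dz":0,"ax":0,"ay":0,"az":0,"hand":1},
    {"dx":0,"dy":0,"dz":0,"ax":0,"ay":0,"az":0,"hand":1},
    {"dx":0,"dy":0,"dz":0,"ax":0,"ay":0,"az":0,"hand":1},
    {"dx":0,"dy":0,"dz":0,"ax":0,"ay":0,"az":0,"hand":1},
    {"dx":0,"dy":0,"dz":0,"ax":0,"ay":0.01,"az":0,"hand":1},
    {"dx":0,"dy":0,"dz":0,"ax":0,"ay":0.01,"az":0,"hand":1},
    {"dx":0,"dy":0,"dz":0,"ax":0,"ay":0.01,"az":0,"hand":1},
  ],
)

```text
clock: 30.75
tool_pos: [0.438, -0.0511, 0.0582]
tcp_rot: [-1.566, -0.004, -1.887]
ft_force: [-0.2, -0.8, 1.1]
width: 0.0126
```

```bash
python3 st.py
```

```text
{'clock': 30.75, 'joint_pos': [-0.2285, -0.1514, 2.0972, -0.0052, 1.1917, 1.6601], 'tool_pos': [0.438, -0.0511, 0.0582], 'tcp_rot': [-1.5663, -0.0045, -1.8868], 'ft_force': [-0.2018, -0.7634, 1.059], 'torque': [-0.1081, 0.2604, 0.411], 'effort': [0.3209, -36.6057, -44.583, 0.5437, -0.3174, 0.1469], 'width': 0.0126}
```

Request:
drive_tool(
  steps=[
    {"dx":0,"dy":0,"dz":0,"ax":0,"ay":0,"az":0,"hand":1},
    {"dx":0,"dy":0,"dz":0,"ax":0,"ay":0,"az":0,"hand":1},
    {"dx":0,"dy":0,"dz":0,"ax":0,"ay":0,"az":0,"hand":1},
    {"dx":0,"dy":0,"dz":0,"ax":0,"ay":0,"az":0,"hand":1},
    {"dx":0,"dy":0,"dz":0,"ax":0,"ay":0,"az":0,"hand":1},
    {"dx":0,"dy":0,"dz":0,"ax":0,"ay":0.01,"az":0,"hand":1},
    {"dx":0,"dy":0,"dz":0,"ax":0,"ay":0.01,"az":0,"hand":1},
    {"dx":0,"dy":0,"dz":0,"ax":0,"ay":0.01,"az":0,"hand":1},
  ],
)

```text
clock: 31.55
tool_pos: [0.438, -0.0512, 0.0582]
tcp_rot: [-1.566, -0.004, -1.919]
ft_force: [-1.2, -1.8, 1.1]
width: 0.0129
```

```bash
python3 st.py
```

```text
{'clock': 31.55, 'joint_pos': [-0.2286, -0.1514, 2.0972, -0.0053, 1.1917, 1.6928], 'tool_pos': [0.438, -0.0512, 0.0582], 'tcp_rot': [-1.5661, -0.0044, -1.9195], 'ft_force': [-1.1987, -1.8401, 1.1234], 'torque': [-0.0995, 0.317, 0.3794], 'effort': [0.3558, -36.5889, -44.5801, 0.5761, -0.3305, 0.1542], 'width': 0.0129}
```

Request:
drive_tool(
  steps=[
    {"dx":0,"dy":0,"dz":0,"ax":0,"ay":0,"az":0,"hand":1},
    {"dx":0,"dy":0,"dz":0,"ax":0,"ay":0,"az":0,"hand":1},
    {"dx":0,"dy":0,"dz":0,"ax":0,"ay":0,"az":0,"hand":1},
    {"dx":0,"dy":0,"dz":0,"ax":0,"ay":0,"az":0,"hand":1},
    {"dx":0,"dy":0,"dz":0,"ax":0,"ay":0,"az":0,"hand":1},
    {"dx":0,"dy":0,"dz":0,"ax":0,"ay":0.01,"az":0,"hand":1},
    {"dx":0,"dy":0,"dz":0,"ax":0,"ay":0.01,"az":0,"hand":1},
    {"dx":0,"dy":0,"dz":0,"ax":0,"ay":0.01,"az":0,"hand":1},
  ],
)

```text
clock: 32.35
tool_pos: [0.438, -0.0512, 0.0582]
tcp_rot: [-1.566, -0.004, -1.952]
ft_force: [-1.2, -2.3, 2.0]
width: 0.0124
```

```bash
python3 st.py
```

```text
{'clock': 32.35, 'joint_pos': [-0.2286, -0.1514, 2.0972, -0.0053, 1.1918, 1.7255], 'tool_pos': [0.438, -0.0512, 0.0582], 'tcp_rot': [-1.566, -0.0043, -1.9521], 'ft_force': [-1.1696, -2.2671, 2.0298], 'torque': [-0.1165, 0.2375, 0.4499], 'effort': [0.3638, -36.5757, -44.5731, 0.6132, -0.3425, 0.1857], 'width': 0.0124}
```

Request:
drive_tool(
  steps=[
    {"dx":0,"dy":0,"dz":0,"ax":0,"ay":0,"az":0,"hand":1},
    {"dx":0,"dy":0,"dz":0,"ax":0,"ay":0,"az":0,"hand":1},
    {"dx":0,"dy":0,"dz":0,"ax":0,"ay":0,"az":0,"hand":1},
    {"dx":0,"dy":0,"dz":0,"ax":0,"ay":0,"az":0,"hand":1},
    {"dx":0,"dy":0,"dz":0,"ax":0,"ay":0,"az":0,"hand":1},
    {"dx":0,"dy":0,"dz":0,"ax":0,"ay":0.01,"az":0,"hand":1},
    {"dx":0,"dy":0,"dz":0,"ax":0,"ay":0.01,"az":0,"hand":1},
    {"dx":0,"dy":0,"dz":0,"ax":0,"ay":0.01,"az":0,"hand":1},
  ],
)

```text
clock: 33.15
tool_pos: [0.438, -0.0512, 0.0582]
tcp_rot: [-1.566, -0.004, -1.985]
ft_force: [-1.2, -2.0, 2.1]
width: 0.013
```

```bash
python3 st.py; python3 tq.py
```

```text
{'clock': 33.15, 'joint_pos': [-0.2286, -0.1515, 2.0972, -0.0055, 1.1918, 1.7582], 'tool_pos': [0.438, -0.0512, 0.0582], 'tcp_rot': [-1.5659, -0.0043, -1.9848], 'ft_force': [-1.1668, -1.9747, 2.1449], 'torque': [-0.0439, 0.2527, 0.4118], 'effort': [0.3782, -36.5567, -44.5717, 0.6469, -0.3595, 0.2068], 'width': 0.013}
[[33.15, 0.412, 0.207, -1.985], [33.2, 0.428, 0.209, -1.985], [33.25, 0.325, 0.538, -1.984], [33.3, 0.329, 0.411, -1.984], [33.35, 0.356, 0.342, -1.984], [33.4, 0.323, 0.316, -1.984], [33.45, 0.324, 0.307, -1.984], [33.5, 0.275, 0.305, -1.984]] [33.325  0.347  0.329 -1.984]
```

Request:
drive_tool(
  steps=[
    {"dx":0,"dy":0,"dz":0,"ax":0,"ay":0,"az":0,"hand":1},
    {"dx":0,"dy":0,"dz":0,"ax":0,"ay":0,"az":0,"hand":1},
    {"dx":0,"dy":0,"dz":0,"ax":0,"ay":0,"az":0,"hand":1},
    {"dx":0,"dy":0,"dz":0,"ax":0,"ay":0.01,"az":0,"hand":1},
    {"dx":0,"dy":0,"dz":0,"ax":0,"ay":0.01,"az":0,"hand":1},
    {"dx":0,"dy":0,"dz":0,"ax":0,"ay":0.01,"az":0,"hand":1},
    {"dx":0,"dy":0,"dz":0,"ax":0,"ay":0.01,"az":0,"hand":1},
    {"dx":0,"dy":0,"dz":0,"ax":0,"ay":0.01,"az":0,"hand":1},
  ],
)

```text
clock: 34.35
tool_pos: [0.4379, -0.0513, 0.0582]
tcp_rot: [-1.566, -0.004, -2.037]
ft_force: [-1.5, -2.6, 1.4]
width: 0.0124
```

```bash
python3 tq.py
```

```text
[[34.35, 0.453, 0.257, -2.037], [34.4, 0.381, 0.233, -2.038], [34.45, 0.376, 0.569, -2.037], [34.5, 0.37, 0.44, -2.037], [34.55, 0.316, 0.37, -2.037], [34.6, 0.335, 0.344, -2.037], [34.65, 0.27, 0.336, -2.037], [34.7, 0.346, 0.333, -2.037]] [34.525  0.356  0.36  -2.037]
```

Request:
drive_tool(
  steps=[
    {"dx":0,"dy":0,"dz":0,"ax":0,"ay":0,"az":0,"hand":0.2},
    {"dx":0,"dy":0,"dz":0,"ax":0,"ay":0,"az":0,"hand":0},
    {"dx":0,"dy":0,"dz":0,"ax":0,"ay":0,"az":0,"hand":0},
    {"dx":0,"dy":0,"dz":0,"ax":0,"ay":0,"az":0,"hand":0},
    {"dx":0,"dy":-0.03,"dz":0,"ax":0,"ay":0,"az":0,"hand":0},
    {"dx":0,"dy":-0.04,"dz":0,"ax":0,"ay":0,"az":0,"hand":0},
    {"dx":0,"dy":-0.04,"dz":0,"ax":0,"ay":0,"az":0,"hand":0},
    {"dx":0,"dy":-0.02,"dz":0,"ax":0,"ay":0,"az":0,"hand":0},
  ],
)

```text
clock: 35.55
tool_pos: [0.434, -0.0487, 0.1873]
tcp_rot: [-1.576, -0.004, -2.038]
ft_force: [0.0, 0.8, -0.6]
width: 0.0428
```

```bash
python3 snap.py wrist w20; python3 v.py 20 >/dev/null; python3 ang.py 20
```

```text
{'clock': np.float64(35.55), 'joint_pos': array([-0.227 , -0.2967,  1.9719, -0.0029,  1.4724,  1.8111]), 'tool_pos': array([ 0.434 , -0.0487,  0.1873]), 'tcp_rot': array([-1.576 , -0.0042, -2.0378]), 'ft_force': array([ 0.0286,  0.7607, -0.6088]), 'torque': array([-0.0109, -0.0216, -0.026 ]), 'width': np.float64(0.0428)}
sc mark [ 0.6869 -0.0566  0.022 ] 12 -0.0042 ptr [ 0.6641 -0.0554  0.02  ] 0.0027 diff 0.007 0.16 0.183
si mark [ 0.6813 -0.0582  0.022 ] 11 -0.0184 ptr [ 0.6626 -0.0515  0.02  ] 0.0215 diff 0.0399 0.16 0.179
```

View pics/w20.png

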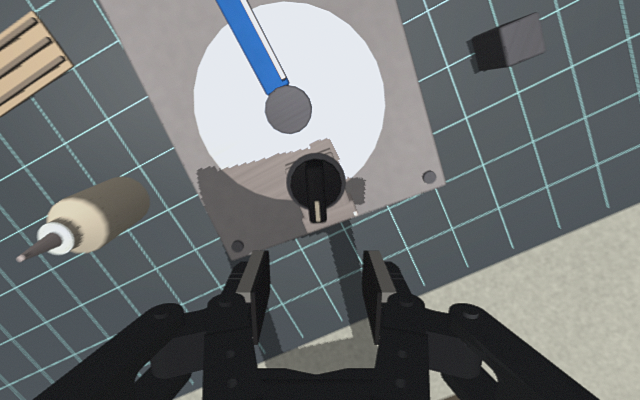

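View pics/sc20z.png

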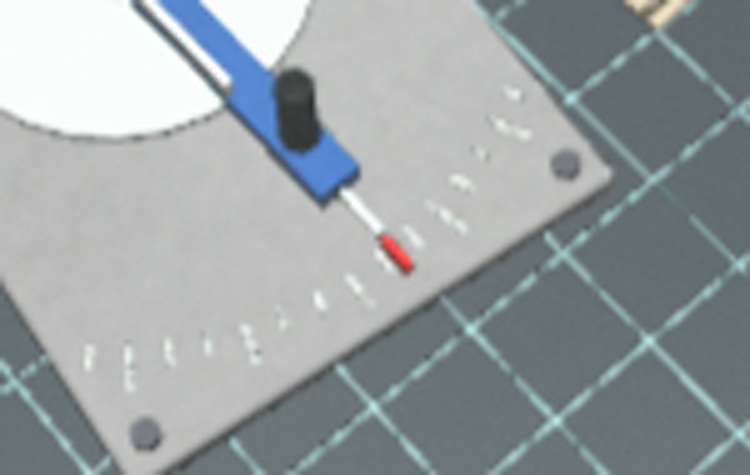

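```bash
python3 - <<'E'
import cv2,pickle
s,c=pickle.load(open("si20.pkl","rb"));a=c["color"][220:250,335:385];cv2.imwrite("pics/q2.png",cv2.resize(a,None,fx=14,fy=14,interpolation=cv2.INTER_NEAREST))
E
```

```text
(no output)
```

View pics/q2.png

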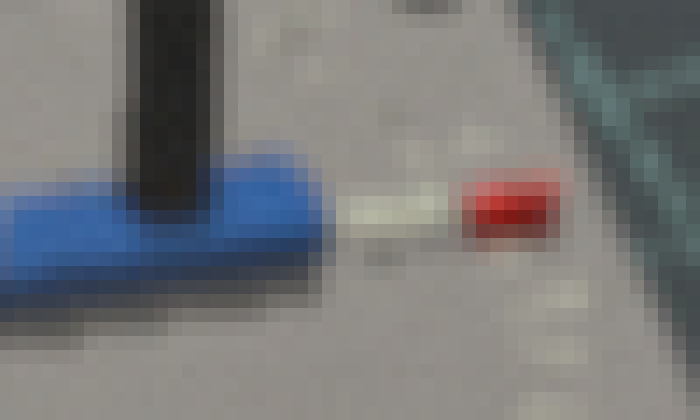

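```bash
python3 -c "
from bench import robot
print(robot.finish_job())"
```

```text
the job is handed in; nothing more can be done
None
```

I loosened the knob by about 2.26 rad and swung the arm by its post onto the red marker. I then retightened the knob by torque, let go, rose clear and handed the job in at about 36 s. No verdict was reported.

**Pointer:** the scene camera put it about 0.007 rad from the marker after clamping. The wrist view just before clamping gave about 0.009 rad. Both are well inside the 0.035 rad limit.
- **Readings that disagreed:** the automatic side-view figure was 0.040 rad, which would be out of tolerance. I put this down to coarse pixels and the marker's visible side face; enlarged, the pointer lines up by eye. The gripper's own travel suggested the arm had swung about 0.025 rad too far. I relied on the scene and wrist views.

**Clamp:** I measured about 0.45 N m while still turning, so about 0.39 N m above free turning, which is roughly 58 N on the shoe. The torque sensor scatters by about 0.04 N m, and I could not measure the shoe force directly.

**Surroundings:** the swing took about 5 N at the post, so the arm was loose when I moved it. In the views I took, the glue bottle, block, panel and strips look undisturbed, though I did not measure their positions at the end.

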